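Pin the workshop chest's hasp with the curved pin

ROBOT

A 6-joint arm with a two-finger parallel gripper is mounted at the origin on the work surface. World frame = base frame: x ahead of the robot, y to its left, z up, the work surface at z = 0. Lengths are in m, angles in rad, forces in N, time in s.
With the tool pointing down it reaches from about 0.375 to 0.9 m from the base axis. Payload 3.1 kg.
Tool frame: the origin (TCP) lies midway between the tips of the shut fingers; the grasp point (between the pads) lies manip.grip_depth behind it (manip.grip_depth is the distance from the TCP to the grasp point, in m); z points along the fingers, y is the direction in which the jaws open and shut (so a half turn about z gives the same grasp; the last joint's range is limited). The gripper opens to 85 mm and grips with 20 to 120 N. Pads are 22 mm wide; open, the fingers measure 114 mm over their backs; the gripper's body (76 mm by 85 mm) begins 54 mm behind the grasp point. The pads swing forward as they close: fully open they stand 13 mm farther back than shut.
Start: joints at [-1.357, 0.527, 1.433, -0, 1.181, -0.178], TCP at [0.239, -0.578, 0.196] pointing down, gripper open.
Joint ranges: [-3.08, 3.08], [-0.75, 2.2], [0.22, 2.44], [-1.43, 4.57], [0, 2.65], [-2.85, 2.85]. Speed limits (rad/s): [2.79, 2.79, 3.14, 3.14, 3.14, 3.14].

INTERFACE

Orientations are given as a unit quaternion [x, y, z, w].
In Python, from station import manip, vision gives the robot as it stands.
- The arm moves only by the shell command python3 -m crank 'ROWS' [FORCE]. ROWS is JSON, a list of rows, each an object with "grip": the closure, from 0 (fully open) to 1 (shut); "offset": the shift along the tool's x, y, z in mm, a list of three; "angular": the turn, a rotation vector about the tool's x, y, z in degrees, a list of three. A call has 1 to 10 rows; each row is the pose to reach, as a shift and turn from the pose commanded when the call began, along the tool's axes at that moment; what a row does not reach only later rows make up. A row lasts 1/10 s, in which the tool goes at most 50 mm and 8.59 degrees, less where a joint would pass 70% of its speed; a pose out of reach is approached as far as the arm can. A call with a gripper value outside its range is refused whole. The fingers move at their own pace and stop on an object; FORCE is the grip in N (left out, the last holds). Time passes only in rows, so rows that repeat a pose let the fingers close. It gives the time, the measured TCP pose, the force and the opening at its end, in the units of the state.
- manip.sense(): the state, without advancing time (a new reading comes with each control period).
- vision.snapshot(name): name is "scene" or "top"; returns a dict with "pixels" (480x640x3 uint8, red, green, blue), "intrinsics" (3x3 intrinsics, pixels), "dist" ([k1, k2, p1, p2, k3] as OpenCV has them; the pictures are not rectified), "R" (3x3) and "t" (3): a world point X has camera coordinates R X + t. Camera axes: x right, y down, z forward; pixel columns grow to the right and rows downward; lengths in m; the calibration is good to about 2 mm. A picture is of the moment at which its call begins. There is no depth.
- manip.sign_off(): hands the job in, once; it reports no verdict.
The state is a dict: "t": time; "q": joint angles; "qd": joint speeds; "tau": joint torques, N m; "tcp_pos": TCP position; "tool_rot": TCP orientation; "force": force on the tool from outside, world axes, zero at the start; "ft_torque": the same for the moment, N m; "finger_gap": opening from 0.0 (shut) to 1.0 (fully open).
Only numpy, scipy, OpenCV 4.12 (cv2) and the standard library are available. Lean on these libraries where they do the work, as an engineer would, in place of code of your own. Each camera call takes 0.05 s, during which the arm holds its last target.

TASK

Lock the plywood chest: pick up the curved steel pin by its wooden handle and swing its tip through the upright steel ring on the lid, following the pin's own curve, until the tip meets the sprung rubber stop beyond the ring. Press it against the stop firmly but gently, with about 10 N for a second, then let go and leave the pin lying flat on the lid through the ring. Do not strain the ring or lid or overpress the stop, and leave the other things on the bench alone.

Things in the scene. Friction and masses are not known exactly. Their poses are not given: they have to be found in the camera images.
- chest: Closed plywood chest fixed to the bench, 240 (x) x 220 (y) x 55 mm high, origin at the centre of its underside, z up, lid top at z = 55 mm. A steel ring stands upright on the lid at chest x = +35, y = 0. The pin goes through it in the chest's +y direction, lying on the lid and turning counter-clockwise (from above) about pivot.
- ring (a point): Centre of the ring's hole, 6.5 mm above the lid; the hole faces along chest y. Hole 16 mm in diameter, wire 6 mm thick, ring bottom sunk in the lid, ring top 20.5 mm above the lid. With the pin's bar lying on the lid there are about 2.6 mm of play to each side. While the tip presses the stop the ring takes some side load, so wrist force and tip force differ. Axes as the chest's.
- pivot (a point): Point on the lid's top surface (chest x = -20, y = 0, z = 55 mm), marked by a small dark dot: centre of the circle of radius 55 mm on which the ring's hole and the stop pad lie. Axes as the chest's.
- hook: Curved pin: steel bar 10 mm thick bent to a flat arc of centre-line radius 55 mm, about 0.15 kg. Origin at the arc's centre, level with the bar's underside; z up. From above the bar runs counter-clockwise from its tall handle at -50 deg to its free tip at +80 deg (from the pin's x axis). It is in place when its origin is on pivot. The straight pin with the low grip is not it.
- tip (a point): Centre of the round end (radius 5 mm) of the curved pin's free tip, in the pin's frame at radius 55 mm, +80 degrees, z = 5 mm; the bar ends 5 mm farther on. Axes as the pin's.
- handle (a point): Grip point on the curved pin's upright wooden handle, 40 mm above the pin's underside, at radius 55 mm, -50 deg. The handle is a plate 12 mm thick along the radius (close the jaws along the line from pin origin to this point) and 32 mm wide along the curve, from 16 to 64 mm above the underside, on a 20 mm thick foot. Axes as the pin's.
- pad (a joint): Rubber stop pad (26 mm wide, 20 mm high, before a dark bracket) on the 55 mm circle, 40 to 66 deg past the ring; its place varies and is not measured: see or feel for it. Value: push in rad about the pivot (0 untouched, 0.2 end). At the tip it resists with 4 N friction, then 1.5 N more per mm (82 N per rad): 10 N is 0.07 rad, 4 mm. Let go, it creeps back a little.
- pin: Bystander: straight steel pin 10 mm thick, about 130 mm long with a low wooden grip 30 x 24 x 20 mm; lies on the bench. Origin in mid-length on the bench.
- hammer: Bystander: hammer 280 mm long lying on the bench.
- offcut: Bystander: pale wood offcut 70 x 45 x 40 mm on the bench, origin at the centre of its underside.
Not all that is in view belongs to the job. Several things have the shape of the hook; the one meant has the colours described above.

How it is judged:
By the outcome, as a careful person would: the job done as asked, in the order asked, and still so for the second after the job is handed in, with the robot touching nothing.
It also fails if it takes over 64 s, if anything falls off the work surface, if the arm or the gripper's body presses on something with over 40 N, if the wrist force passes 120 N, or if a joint passes its speed limit or range.

## Working session

There is one attempt and no reset: what is moved stays moved. The work goes in short steps, Python scripts to look and compute and a shell command to move; the robot and the scene stay as the last step left them, time stands still between calls to the robot, and variables do not carry over. Pictures are saved under pics/ and viewed, and the job is handed in when it is done.

```bash
ls; mkdir -p pics; python3 - <<'E'
from station import manip, vision
import cv2
print(manip.sense(), manip.grip_depth)
for n in("scene","top"):
    s=vision.snapshot(n); cv2.imwrite(f"pics/{n}0.png",s["pixels"][:,:,::-1]); print(s["intrinsics"],s["dist"],s["R"],s["t"])
E
```

```text
pics
{'t': 0.0, 'q': array([-1.35751946e+00,  5.28491474e-01,  1.43388863e+00,  6.95092568e-06,
        1.18139546e+00, -1.78491304e-01]), 'qd': array([-0.00059376,  0.00138012, -0.00011995, -0.00037322, -0.00014652,
        0.00044239]), 'tau': array([-1.45212904e-03, -4.42357314e+01, -1.78023434e+01, -4.64202676e-04,
        8.43291578e-03, -3.95292503e-06]), 'tcp_pos': array([ 0.23850525, -0.5768548 ,  0.1952225 ]), 'tool_rot': array([ 9.80875653e-01,  1.94632378e-01, -1.57691504e-05, -1.09134676e-03]), 'force': array([-0.99316123,  0.37858703,  0.63480079]), 'ft_torque': array([-0.03915186,  0.02211143,  0.03620531]), 'finger_gap': 0.9994453330128971} 0.0187
[[503.38556205   0.         332.00201411]
 [  0.         503.38556205 239.14427653]
 [  0.           0.           1.        ]] [0.03489885 0.         0.         0.         0.        ] [[ 0.86941035  0.49406677  0.00486399]
 [ 0.3587694  -0.62449746 -0.69374883]
 [-0.33972069  0.60489747 -0.7202006 ]] [-0.43114385 -0.12632228  1.36203448]
[[475.33199236   0.         319.17163873]
 [  0.         475.33199236 240.18791611]
 [  0.           0.           1.        ]] [-0.03065567  0.          0.          0.          0.        ] [[ 0.03758868 -0.99928374  0.00437125]
 [-0.97816666 -0.03768837 -0.20437604]
 [ 0.2043944   0.00340642 -0.97888269]] [-0.01687116  0.48223665  1.22459866]
```

View pics/scene0.png

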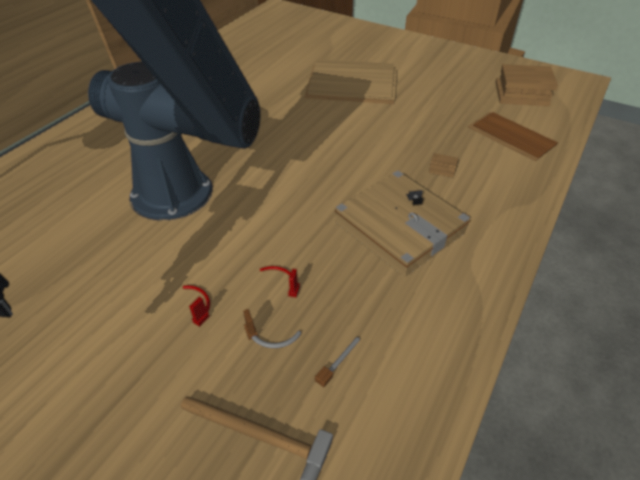

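View pics/top0.png

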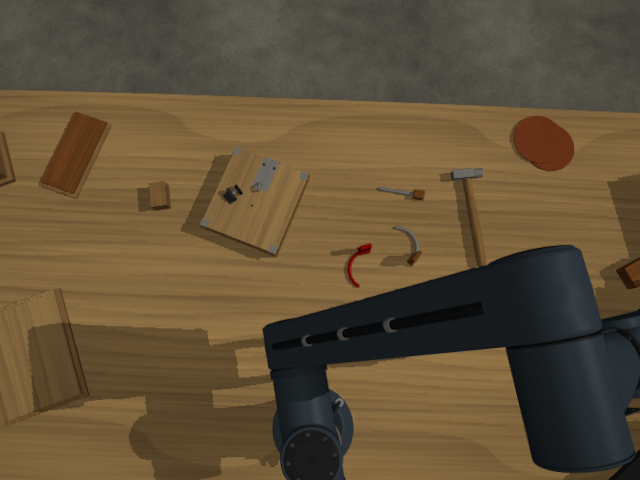

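Candidates for the curved pin:
- red arc at scene (198,305)
- red arc at scene (285,280), top (358,265)
- grey steel arc with brown handle at scene (270,330), top (410,245)
- straight pin at scene (340,360), top (400,192)

The grey arc with the wooden handle fits the description. I'll check it in a close crop.

```bash
python3 - <<'E'
import cv2, numpy as np
a=cv2.imread("pics/scene0.png");b=cv2.imread("pics/top0.png")
r=lambda im,x,y,w,h:cv2.resize(im[y:y+h,x:x+w],(400,300),interpolation=cv2.INTER_CUBIC)
o=np.vstack([np.hstack([r(a,230,290,80,60),r(b,370,210,80,60)]),np.hstack([r(a,335,165,140,105),r(b,190,140,140,105)])])
cv2.imwrite("pics/crop0.png",o)
E
```

```text
(no output)
```

View pics/crop0.png

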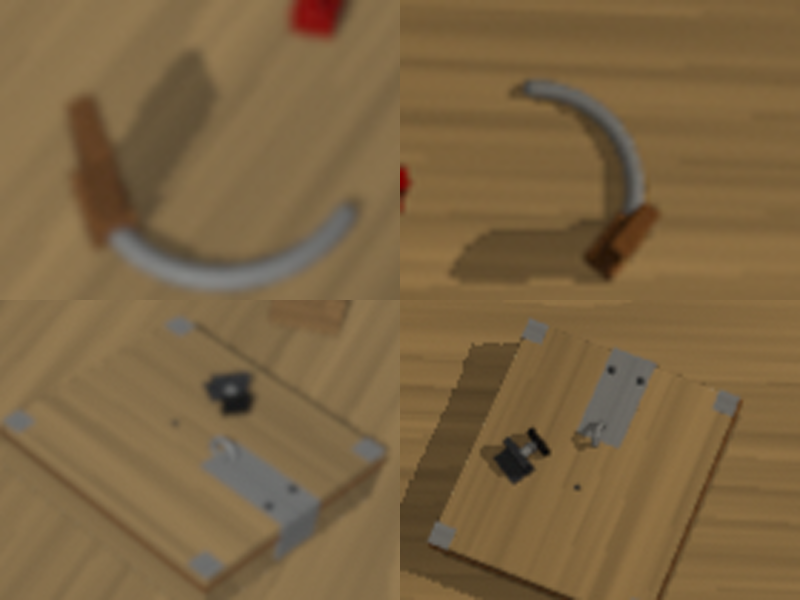

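The crop confirms it: grey steel arc, brown upright handle at top (411,257), tip at top (395,227). On the chest, the pivot dot is at top (252,206), the ring at (257,187) and the stop pad at (236,192). Next I'll measure these.

```bash
cat > h.py <<'E'
import cv2, numpy as np
from station import manip, vision
from scipy.optimize import least_squares
def ray(s,uv):
    p=cv2.undistortPoints(np.array(uv,float).reshape(-1,1,2),s["intrinsics"],np.array(s["dist"],float)).reshape(-1,2)
    d=np.c_[p,np.ones(len(p))]@s["R"]; c=-s["R"].T@s["t"]; return c,d
def plane(s,uv,z):
    c,d=ray(s,uv); return c+d*((z-c[2])/d[:,2])[:,None]
def proj(s,X):
    return cv2.projectPoints(np.array(X,float).reshape(-1,1,3),cv2.Rodrigues(s["R"])[0],s["t"],s["intrinsics"],np.array(s["dist"],float))[0].reshape(-1,2)
def fitcirc(P,r=.055):
    f=least_squares(lambda c:np.hypot(P[:,0]-c[0],P[:,1]-c[1])-r,P.mean(0)[:2]+[0.001,0.001]); return f.x,np.sqrt(np.mean(f.fun**2))
E
python3 - <<'E'
from h import *
S={n:vision.snapshot(n) for n in("top","scene")}
roi={"top":(370,210,80,60),"scene":(235,300,72,52)}
roic={"top":(190,140,130,125),"scene":(330,165,145,110)}
for n,s in S.items():
    im=s["pixels"].astype(int); x,y,w,h=roi[n]
    c=im[y:y+h,x:x+w]; sat=c.max(2)-c.min(2); m=((sat<28)&(c.max(2)>85)).astype(np.uint8)
    k,l,st,ce=cv2.connectedComponentsWithStats(m); i=1+st[1:,4].argmax(); v,u=np.where(l==i)
    P=plane(s,np.c_[u+x,v+y],.005)
    cc,rms=fitcirc(P); print(n,"arc n",len(u),"centre",cc,"rms",rms)
    cf=least_squares(lambda q:np.hypot(P[:,0]-q[0],P[:,1]-q[1])-q[2],[*cc,.055]).x; print(" free",cf)
    a=np.unwrap(np.arctan2(P[:,1]-cc[1],P[:,0]-cc[0])%(2*np.pi)); print(" ang range",np.rad2deg([a.min(),a.max()]))
    # corners/dark
    x,y,w,h=roic[n]; c=im[y:y+h,x:x+w]; sat=c.max(2)-c.min(2); 
    m=((sat<25)&(c.max(2)>85)).astype(np.uint8)
    k,l,st,ce=cv2.connectedComponentsWithStats(m)
    for i in range(1,k):
        if st[i,4]>8: print(" grey",st[i,4],ce[i]+[x,y],plane(s,ce[i]+[x,y],.055)[0])
    m=(c.max(2)<75).astype(np.uint8)
    k,l,st,ce=cv2.connectedComponentsWithStats(m)
    for i in range(1,k):
        if st[i,4]<200: print(" dark",st[i,4],ce[i]+[x,y],plane(s,ce[i]+[x,y],.055)[0])
E
```

```text
top arc n 75 centre [ 0.48315439 -0.21530937] rms 0.001761559755990792
 free [ 0.48319338 -0.21535155  0.05494983]
 ang range [-102.42239106    3.71832487]
 grey 48 [236.97916667 150.45833333] [0.72758799 0.23965083 0.055     ]
 grey 461 [265.26898048 173.85032538] [0.66207994 0.15668617 0.055     ]
 grey 48 [303.72916667 175.70833333] [0.66077815 0.05069746 0.055     ]
 grey 57 [204.01754386 222.05263158] [0.51937733 0.31329553 0.055     ]
 grey 57 [272.78947368 249.15789474] [0.45235307 0.12380273 0.055     ]
 dark 6 [263.5 164. ] [0.69053706 0.16334623 0.055     ]
 dark 6 [273.5 168. ] [0.67992627 0.13503668 0.055     ]
 dark 7 [256.14285714 183.71428571] [0.63271409 0.17992076 0.055     ]
 dark 46 [237.65217391 189.84782609] [0.61326323 0.22927978 0.055     ]
 dark 129 [229.09302326 196.03100775] [0.59480945 0.25131196 0.055     ]
 dark 2 [251.5 205. ] [0.57181875 0.18855188 0.055     ]
 dark 1 [203. 216.] [0.5360646  0.31752647 0.055     ]
 dark 180 [237.75555556 240.61666667] [0.47191452 0.21864008 0.055     ]
scene arc n 280 centre [ 0.48091885 -0.21382506] rms 0.0034432987419084054
 free [ 0.48022428 -0.21287575  0.05602042]
 ang range [-113.61317787    7.56538321]
 grey 33 [397.54545455 173.57575758] [0.51786156 0.31234012 0.055     ]
 grey 43 [341.1627907  206.93023256] [0.45148507 0.1234254  0.055     ]
 grey 672 [427.57738095 231.61160714] [0.66922546 0.14945831 0.055     ]
 grey 55 [463.65454545 216.81818182] [0.72563589 0.24000585 0.055     ]
 grey 60 [406.7        257.46666667] [0.65969698 0.04989421 0.055     ]
 dark 160 [415.78125 197.2375 ] [0.59707516 0.24874041 0.055     ]
```

```bash
python3 - <<'E'
from h import *
S={n:vision.snapshot(n) for n in("top","scene")}
roi={"top":(400,235,30,35),"scene":(235,300,32,45)}
cen=np.array([.482,-.2146])
out=[]
for n,s in S.items():
    x,y,w,h=roi[n]; c=s["pixels"][y:y+h,x:x+w]
    big=cv2.resize(c,None,fx=10,fy=10,interpolation=cv2.INTER_CUBIC)[:,:,::-1].copy()
    for yaw in(-70,-75,-80,-85):
        pts=[]
        a=np.deg2rad(yaw-50); e=np.array([np.cos(a),np.sin(a)]); t=np.array([-e[1],e[0]])
        for i,j in((1,1),(1,-1),(-1,-1),(-1,1)):
            q=cen+e*(.055+.006*i)+t*.016*j; pts.append([*q,.064])
        uv=((proj(s,pts)-[x,y]+.5)*10).astype(int)
        cv2.polylines(big,[uv.reshape(-1,1,2)],True,{-70:(255,0,0),-75:(0,255,0),-80:(0,0,255),-85:(255,255,0)}[yaw],1)
    out.append(cv2.resize(big,(400,450)))
cv2.imwrite("pics/hand0.png",np.hstack(out))
E
```

```text
(no output)
```

View pics/hand0.png

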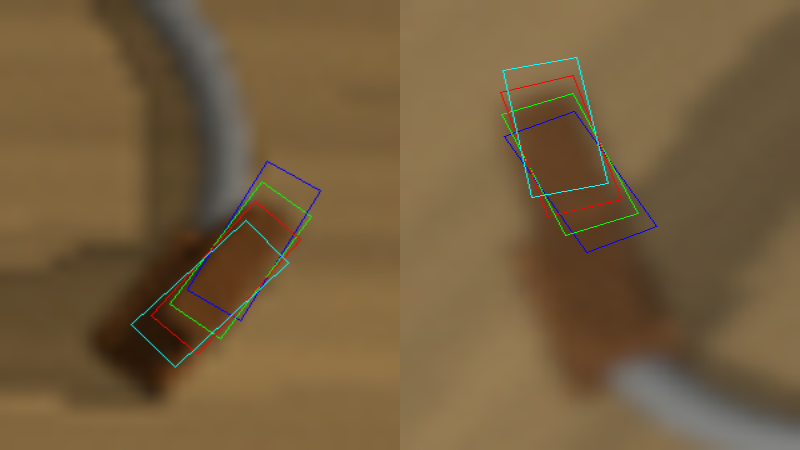

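```bash
cat >> h.py <<'E'
from scipy.spatial.transform import Rotation as Ro
def to(p,yawy,st=None):
    """offset mm and angular deg (tool axes) to TCP p, tool down, jaw axis y at world yaw"""
    st=st or manip.sense(); R0=Ro.from_quat(st["tool_rot"]); y=np.deg2rad(yawy)
    ty=np.array([np.cos(y),np.sin(y),0]); tz=np.array([0,0,-1.]); tx=np.cross(ty,tz)
    R1=Ro.from_matrix(np.c_[tx,ty,tz])
    print("off",np.round(R0.inv().apply(np.array(p)-st["tcp_pos"])*1000,1),"ang",np.round((R0.inv()*R1).as_rotvec(degrees=True),2))
def show(st=None):
    st=st or manip.sense(); m=Ro.from_quat(st["tool_rot"]).as_matrix()
    print("t",round(st["t"],2),"tcp",np.round(st["tcp_pos"]*1000,1),"yawy",np.round(np.rad2deg(np.arctan2(m[1,1],m[0,1])),2),"tilt",np.round(m[:2,2],4),"F",np.round(st["force"],1),"T",np.round(st["ft_torque"],2),"gap",round(st["finger_gap"],3))
E
python3 - <<'E'
from h import *
show()
to([.448,-.258,.15],52)
s=vision.snapshot("scene");c=s["pixels"].astype(int)
m=((c[:,:,0]>90)&(c[:,:,1]<40)).astype(np.uint8)
k,l,st,ce=cv2.connectedComponentsWithStats(m)
for i in range(1,k):
    if st[i,4]>30:
        v,u=np.where(l==i); P=plane(s,np.c_[u,v],.0); print(st[i],P.min(0),P.max(0))
E
```

```text
t 0.3 tcp [ 238.6 -577.3  195.9] yawy -67.55 tilt [-0.0002  0.0008] F [-0.4  0.4  0.2] T [ 0.01 -0.04 -0.06] gap 1.001
off [ 315.4 -215.1   46.1] ang [-2.0000e-02 -5.0000e-02 -1.1955e+02]
[261 267  37  29 194] [ 3.64681420e-01 -1.34637502e-01 -1.11022302e-16] [ 4.76336724e-01 -6.74721946e-02  1.11022302e-16]
[186 286  23  19  74] [ 2.47428438e-01 -2.45349130e-01 -1.11022302e-16] [ 3.20662055e-01 -2.19400867e-01  1.11022302e-16]
[190 298  18  27 158] [ 2.92105838e-01 -2.96634525e-01 -1.11022302e-16] [ 3.39690480e-01 -2.40142007e-01  1.11022302e-16]
```

```bash
python3 -m crank '[{"grip":0,"offset":[40,-27,6],"angular":[0,0,-8]},{"grip":0,"offset":[80,-54,12],"angular":[0,0,-16]},{"grip":0,"offset":[120,-81,18],"angular":[0,0,-24]},{"grip":0,"offset":[160,-108,23],"angular":[0,0,-32]},{"grip":0,"offset":[198,-135,28],"angular":[0,0,-40]},{"grip":0,"offset":[236,-161,34],"angular":[0,0,-48]},{"grip":0,"offset":[268,-183,39],"angular":[0,0,-56]},{"grip":0,"offset":[295,-201,43],"angular":[0,0,-64]},{"grip":0,"offset":[310,-211,45],"angular":[0,0,-72]},{"grip":0,"offset":[315.4,-215.1,46],"angular":[0,0,-80]}]'
python3 - <<'E'
from h import *
show(); to([.448,-.258,.12],52)
E
```

```text
t: 1.35
tcp_pos: [0.4489, -0.2563, 0.1501]
tool_rot: [0.623, 0.782, 0.0, -0.0]
force: [-0.5, -0.2, 0.3]
finger_gap: 0.996
t 1.35 tcp [ 448.9 -256.3  150.1] yawy 12.94 tilt [-0.0001  0.0006] F [-0.5 -0.2  0.3] T [-0.03 -0.02  0.01] gap 0.996
off [-1.5 -1.3 30.1] ang [ 1.000e-02 -3.000e-02 -3.906e+01]
```

```bash
python3 -m crank '[{"grip":0.3,"offset":[0,0,10],"angular":[0,0,-8]},{"grip":0.3,"offset":[0,0,20],"angular":[0,0,-16]},{"grip":0.3,"offset":[0,0,28],"angular":[0,0,-24]},{"grip":0.3,"offset":[0,0,30],"angular":[0,0,-32]},{"grip":0.3,"offset":[0,0,30],"angular":[0,0,-39.4]},{"grip":0.3,"offset":[0,0,30],"angular":[0,0,-39.4]}]'
python3 - <<'E'
from h import *
show(); to([.448,-.258,.0213],52)
o=[]
for n,x,y in(("top",350,200),("scene",210,270)):
    s=vision.snapshot(n); im=s["pixels"][:,:,::-1]; o.append(cv2.resize(im[y:y+90,x:x+90],(400,400),interpolation=cv2.INTER_CUBIC))
cv2.imwrite("pics/pre.png",np.hstack(o))
E
```

```text
t: 1.95
tcp_pos: [0.4481, -0.2584, 0.1202]
tool_rot: [0.327, 0.945, 0.0, -0.0]
force: [-0.5, -0.2, 0.2]
finger_gap: 0.698
t 1.95 tcp [ 448.1 -258.4  120.2] yawy 51.84 tilt [-0.      0.0001] F [-0.5 -0.2  0.2] T [-0.01 -0.01  0.  ] gap 0.698
off [ 0.3  0.3 98.9] ang [ 0.   -0.   -0.16]
```

View pics/pre.png

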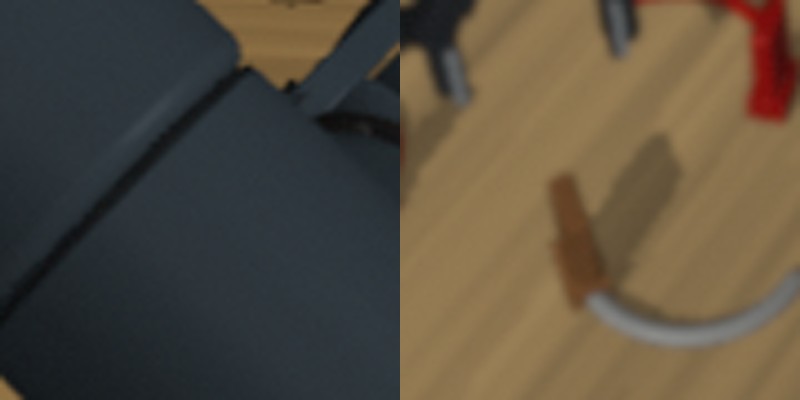

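The scene view (right half) shows the handle free below the open fingers. I'll go down partway and check that the handle is centred.

```bash
python3 -m crank '[{"grip":0.3,"offset":[0.3,0.3,25],"angular":[0,0,0]},{"grip":0.3,"offset":[0.3,0.3,45],"angular":[0,0,0]},{"grip":0.3,"offset":[0.3,0.3,50],"angular":[0,0,0]},{"grip":0.3,"offset":[0.3,0.3,50],"angular":[0,0,0]}]'
python3 - <<'E'
from h import *
show(); to([.448,-.258,.0213],52)
s=vision.snapshot("scene"); im=s["pixels"][:,:,::-1]
x,y=215,260; b=cv2.resize(im[y:y+80,x:x+106],(800,600),interpolation=cv2.INTER_CUBIC)
cv2.imwrite("pics/pre2.png",b)
E
```

```text
t: 2.45
tcp_pos: [0.4476, -0.2577, 0.0697]
tool_rot: [0.327, 0.945, 0.0, -0.001]
force: [-0.3, 0.0, 0.4]
finger_gap: 0.704
t 2.45 tcp [ 447.6 -257.7   69.7] yawy 51.78 tilt [-0.0012  0.0011] F [-0.3  0.   0.4] T [ 0.01 -0.06  0.02] gap 0.704
off [-0.6 -0.  48.4] ang [ 0.01 -0.1  -0.22]
```

View pics/pre2.png

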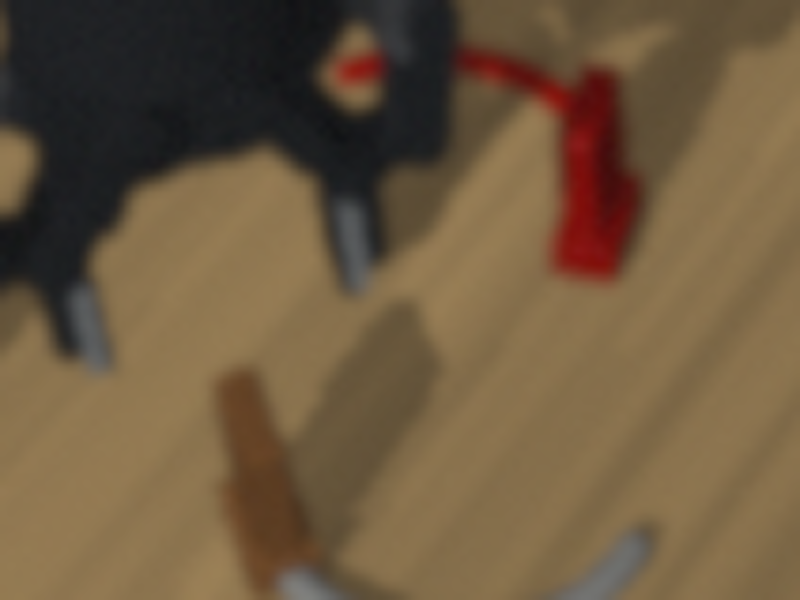

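The fingertips straddle the handle top at crop (240,375), with the tips at (95,370) and (355,290). It's centred, so I'll descend and close.

```bash
python3 -m crank '[{"grip":0.3,"offset":[0,0,20],"angular":[0,0,0]},{"grip":0.3,"offset":[0,0,38],"angular":[0,0,0]},{"grip":0.3,"offset":[0,0,48],"angular":[0,0,0]},{"grip":0.3,"offset":[0,0,48],"angular":[0,0,0]},{"grip":0.7,"offset":[0,0,48],"angular":[0,0,0]},{"grip":0.8,"offset":[0,0,48],"angular":[0,0,0]},{"grip":0.9,"offset":[0,0,48],"angular":[0,0,0]},{"grip":1,"offset":[0,0,48],"angular":[0,0,0]},{"grip":1,"offset":[0,0,48],"angular":[0,0,0]},{"grip":1,"offset":[0,0,48],"angular":[0,0,0]}]' 60
python3 - <<'E'
from h import *
show()
s=vision.snapshot("scene"); im=s["pixels"][:,:,::-1]
x,y=215,280; b=cv2.resize(im[y:y+80,x:x+106],(800,600),interpolation=cv2.INTER_CUBIC)
cv2.imwrite("pics/gr.png",b)
E
```

```text
t: 3.5
tcp_pos: [0.4487, -0.2582, 0.0231]
tool_rot: [0.327, 0.945, -0.0, 0.001]
force: [-0.2, 1.5, 5.7]
finger_gap: 0.115
t 3.5 tcp [ 448.7 -258.2   23.1] yawy 51.85 tilt [ 0.0015 -0.0009] F [-0.2  1.5  5.7] T [ 0.22 -0.05  0.01] gap 0.115
```

View pics/gr.png

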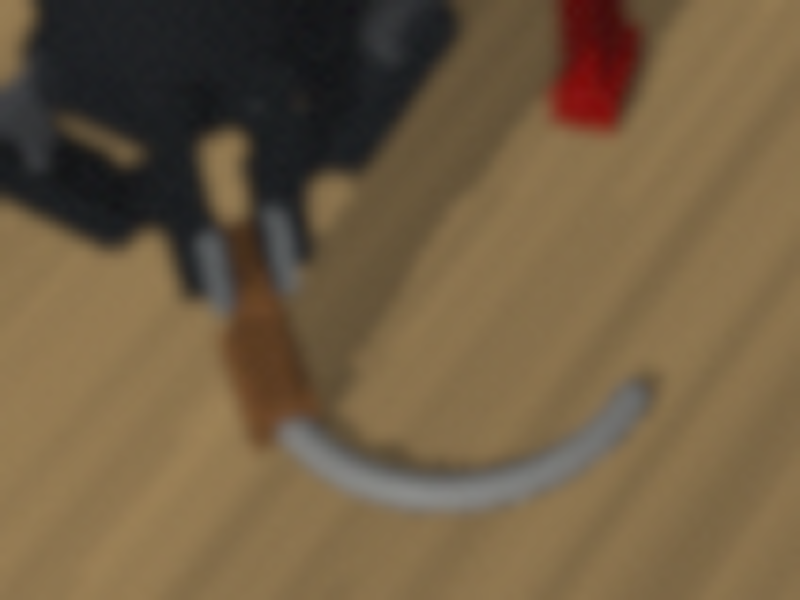

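```bash
python3 - <<'E'
from h import *
s=vision.snapshot("top")
pv=np.array([.5704,.1882])
for z in(.06,.065,.07,.075):
    P=plane(s,[[237.65,189.85]],z)[0]; d=P[:2]-pv; print(z,P,np.hypot(*d),np.rad2deg(np.arctan2(d[1],d[0]))+19.4)
to([.448,-.258,.16],51.85)
st=manip.sense(); st=dict(st); st["tcp_pos"]=np.array([.448,-.258,.16]); to([.5167,.1762,.15],12.6,st)
E
python3 -m crank '[{"grip":1,"offset":[0,0,-15],"angular":[0,0,0]},{"grip":1,"offset":[0,0,-45],"angular":[0,0,0]},{"grip":1,"offset":[0,0,-85],"angular":[0,0,0]},{"grip":1,"offset":[0,0,-120],"angular":[0,0,0]},{"grip":1,"offset":[0,0,-137],"angular":[0,0,0]},{"grip":1,"offset":[0,0,-137],"angular":[0,0,0]}]'
python3 - <<'E'
from h import *
show(); to([.5167,.1762,.15],12.6)
E
```

```text
0.06 [0.61168233 0.228351   0.06      ] 0.05758761926428793 63.604054682215676
0.065 [0.61010786 0.22741673 0.065     ] 0.05580919461040848 64.04346829879766
0.07 [0.60853338 0.22648247 0.07      ] 0.054034268435691264 64.51177884472699
0.075 [0.60695891 0.2255482  0.075     ] 0.05226319718006396 65.01186450034486
off [   0.4   -0.3 -136.9] ang [ 0.01  0.1  -0.01]
off [214.2 383.9   9.7] ang [ 0.05  0.09 39.24]
t: 4.2
tcp_pos: [0.4492, -0.2591, 0.1616]
tool_rot: [0.327, 0.945, -0.001, 0.003]
force: [0.7, -1.0, -1.3]
finger_gap: 0.115
t 4.2 tcp [ 449.2 -259.1  161.6] yawy 51.86 tilt [ 0.0042 -0.0041] F [ 0.7 -1.  -1.3] T [-0.05  0.03 -0.05] gap 0.115
off [215.8 384.   10.1] ang [ 0.08  0.33 39.26]
```

```bash
python3 -m crank '[{"grip":1,"offset":[12,21,0],"angular":[0,0,3]},{"grip":1,"offset":[33,58,0],"angular":[0,0,7]},{"grip":1,"offset":[56,99,0],"angular":[0,0,11]},{"grip":1,"offset":[79,140,0],"angular":[0,0,15]},{"grip":1,"offset":[102,181,0],"angular":[0,0,19]},{"grip":1,"offset":[125,222,0],"angular":[0,0,23]},{"grip":1,"offset":[148,263,0],"angular":[0,0,27]},{"grip":1,"offset":[171,304,0],"angular":[0,0,31]},{"grip":1,"offset":[192,342,0],"angular":[0,0,35]},{"grip":1,"offset":[208,370,0],"angular":[0,0,39]}]'
python3 - <<'E'
from h import *
show(); to([.5167,.1762,.15],12.6)
E
```

```text
t: 5.2
tcp_pos: [0.5116, 0.164, 0.1572]
tool_rot: [0.624, 0.781, -0.001, -0.001]
force: [0.6, -0.5, -1.4]
finger_gap: 0.113
t 5.2 tcp [511.6 164.  157.2] yawy 12.78 tilt [-0.0035  0.    ] F [ 0.6 -0.5 -1.4] T [0.07 0.02 0.01] gap 0.113
off [10.7  7.7  7.2] ang [-0.19 -0.05  0.18]
```

```bash
python3 -m crank '[{"grip":1,"offset":[6,4,10],"angular":[0,0,0.2]},{"grip":1,"offset":[12,6,25],"angular":[0,0,0.2]},{"grip":1,"offset":[12,6,35],"angular":[0,0,0.2]},{"grip":1,"offset":[12,6,38],"angular":[0,0,0.2]},{"grip":1,"offset":[12,6,38],"angular":[0,0,0.2]},{"grip":1,"offset":[12,6,38],"angular":[0,0,0.2]}]'
python3 - <<'E'
from h import *
show(); to([.5167,.1762,.0786],12.6)
for n,x,y,w in(("top",190,130,120),("scene",340,140,130)):
    s=vision.snapshot(n); im=s["pixels"][:,:,::-1]; h=w*3//4
    cv2.imwrite(f"pics/a_{n}.png",cv2.resize(im[y:y+h,x:x+w],(800,600),interpolation=cv2.INTER_CUBIC))
E
```

```text
t: 5.8
tcp_pos: [0.5164, 0.1738, 0.1213]
tool_rot: [0.625, 0.78, -0.0, 0.0]
force: [-0.7, -0.7, -2.5]
finger_gap: 0.107
t 5.8 tcp [516.4 173.8 121.3] yawy 12.59 tilt [ 0.0001 -0.0001] F [-0.7 -0.7 -2.5] T [0.07 0.04 0.01] gap 0.107
off [ 2.3  0.8 42.7] ang [ 0.    0.01 -0.01]
```

View pics/a_top.png

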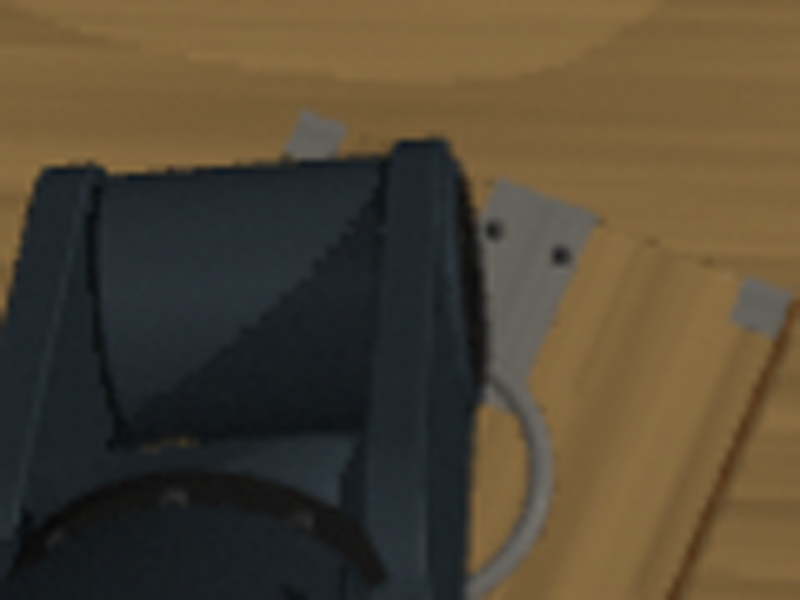

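View pics/a_scene.png

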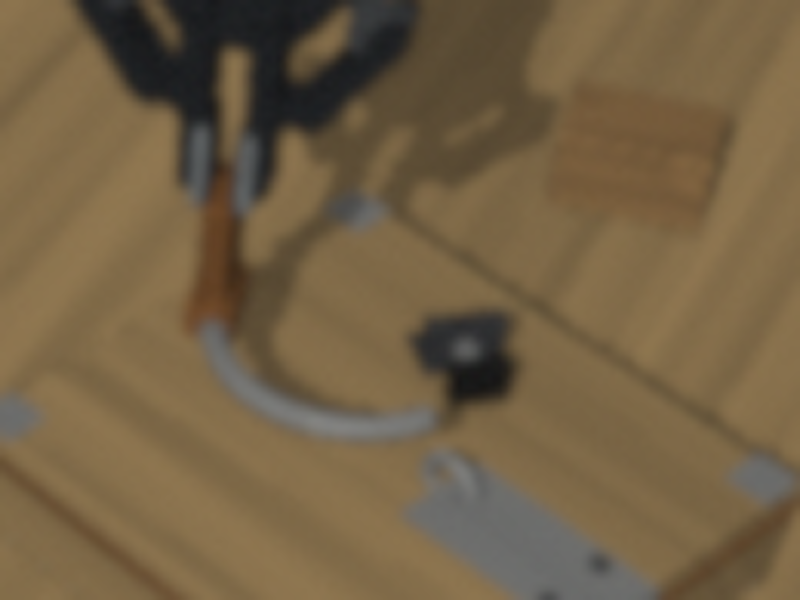

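```bash
python3 - <<'E'
from h import *
S={n:vision.snapshot(n) for n in("top","scene")}
roi={"top":(262,185,14,35),"scene":(370,191,42,22)}
st=manip.sense()
for n,s in S.items():
    x,y,w,h=roi[n]; c=s["pixels"][y:y+h,x:x+w].astype(int); sat=c.max(2)-c.min(2); m=((sat<35)&(c.max(2)>75)).astype(np.uint8)
    k,l,sa,ce=cv2.connectedComponentsWithStats(m); i=1+sa[1:,4].argmax(); v,u=np.where(l==i)
    P=plane(s,np.c_[u+x,v+y],.1035); cc,r=fitcirc(P); print(n,len(u),cc,r)
    a=np.rad2deg(np.arctan2(P[:,1]-cc[1],P[:,0]-cc[0])); print(a.min(),a.max())
s=S["scene"]; rp=[.6223,.1700]
print("ring bottom/centre/top px",proj(s,[[*rp,.055],[*rp,.0615],[*rp,.0755]]))
print("top ",proj(S["top"],[[*rp,.055],[*rp,.0615],[*rp,.0755]]))
E
```

```text
top 149 [0.57009041 0.18706702] 0.0036869518756390356
-142.18054705002265 -36.65272969777022
scene 239 [0.56906467 0.1874922 ] 0.004939684060334548
-153.45268518976516 -29.905829701220586
ring bottom/centre/top px [[412.59226112 219.47674528]
 [412.91892245 217.52114542]
 [413.6315104  213.25687684]]
top  [[259.51343255 187.47630024]
 [259.23103811 186.72931415]
 [258.61332414 185.09528126]]
```

```bash
python3 -m crank '[{"grip":1,"offset":[1.8,0.8,10],"angular":[0,0,0]},{"grip":1,"offset":[1.8,0.8,22],"angular":[0,0,0]},{"grip":1,"offset":[1.8,0.8,32],"angular":[0,0,0]},{"grip":1,"offset":[1.8,0.8,37],"angular":[0,0,0]},{"grip":1,"offset":[1.8,0.8,39],"angular":[0,0,0]},{"grip":1,"offset":[1.8,0.8,40],"angular":[0,0,0]},{"grip":1,"offset":[1.8,0.8,40],"angular":[0,0,0]}]' 80
python3 - <<'E'
from h import *
show(); to([.5167,.1762,.0786],12.6)
for n,x,y,w in(("top",230,160,60),("scene",380,170,80)):
    s=vision.snapshot(n); im=s["pixels"][:,:,::-1]; h=w*3//4
    cv2.imwrite(f"pics/b_{n}.png",cv2.resize(im[y:y+h,x:x+w],(800,600),interpolation=cv2.INTER_CUBIC))
E
```

```text
t: 6.7
tcp_pos: [0.5167, 0.1765, 0.0812]
tool_rot: [0.625, 0.781, 0.0, 0.0]
force: [1.1, 0.0, -1.0]
finger_gap: 0.103
t 6.7 tcp [516.7 176.5  81.2] yawy 12.65 tilt [0.0003 0.    ] F [ 1.1  0.  -1. ] T [ 0.09  0.05 -0.02] gap 0.103
off [-0.3 -0.1  2.6] ang [0.02 0.   0.05]
```

View pics/b_top.png

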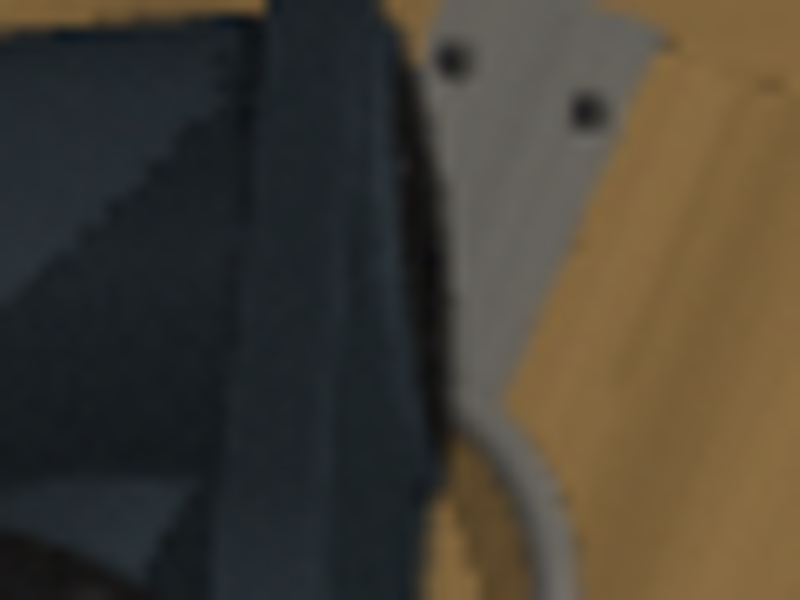

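View pics/b_scene.png

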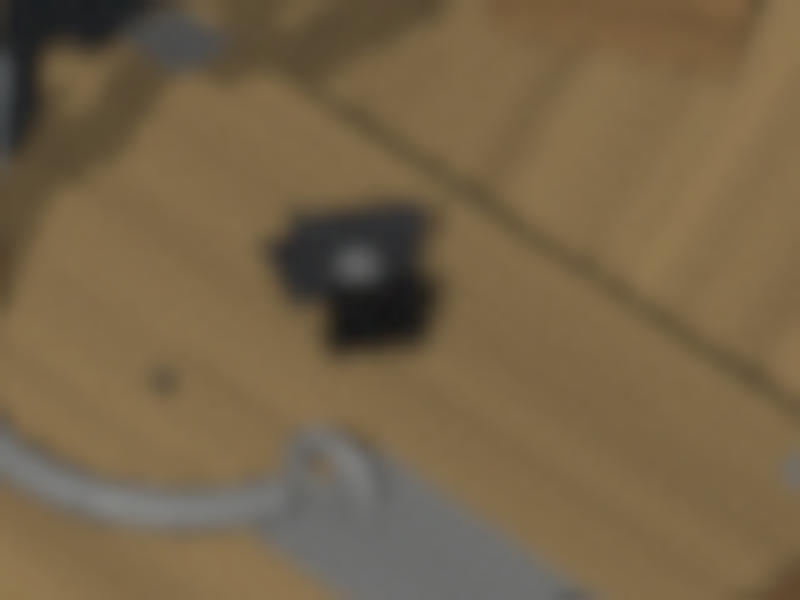

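```bash
python3 - <<'E'
from h import *
s=vision.snapshot("scene"); im=s["pixels"][:,:,::-1]
print("dot",plane(s,[[380+162/10-.45,170+380/10-.45]],.055))
st=manip.sense(); y=np.deg2rad(12.65); o=st["tcp_pos"][:2]+.055*np.array([np.cos(y),np.sin(y)]); print(o)
x,yy,w,h=350,170,80,60
b=cv2.resize(im[yy:yy+h,x:x+w],(800,600),interpolation=cv2.INTER_CUBIC)
yaw=np.deg2rad(12.65-130)
a=np.deg2rad(np.arange(-30,81,3))+yaw
def dr(P,c):
    q=((proj(s,P)-[x,yy]+.5)*10).astype(int); cv2.polylines(b,[q.reshape(-1,1,2)],False,c,1)
z=st["tcp_pos"][2]-.0231+.005
# silhouette of tube: offset perpendicular to view ray
c0=-s["R"].T@s["t"]
for sg in(1,-1):
    P=[]
    for t in a:
        p=np.array([*(o+.055*np.array([np.cos(t),np.sin(t)])),z]); d=np.array([-np.sin(t),np.cos(t),0]); v=p-c0; nn=np.cross(d,v); nn/=np.linalg.norm(nn); P.append(p+sg*.005*nn)
    dr(P,(0,0,255))
rc=np.array([.6223,.1700]); cx=np.array([.9432,-.3322])
for r in(.008,.014):
    P=[[*(rc+cx*r*np.cos(t)),.0615+r*np.sin(t)] for t in np.linspace(-.5,np.pi+.5,30)]; dr(P,(0,255,0))
cv2.imwrite("pics/c.png",b)
E
```

```text
dot [[0.56937511 0.18856839 0.055     ]]
[0.57053899 0.18855582]
```

View pics/c.png

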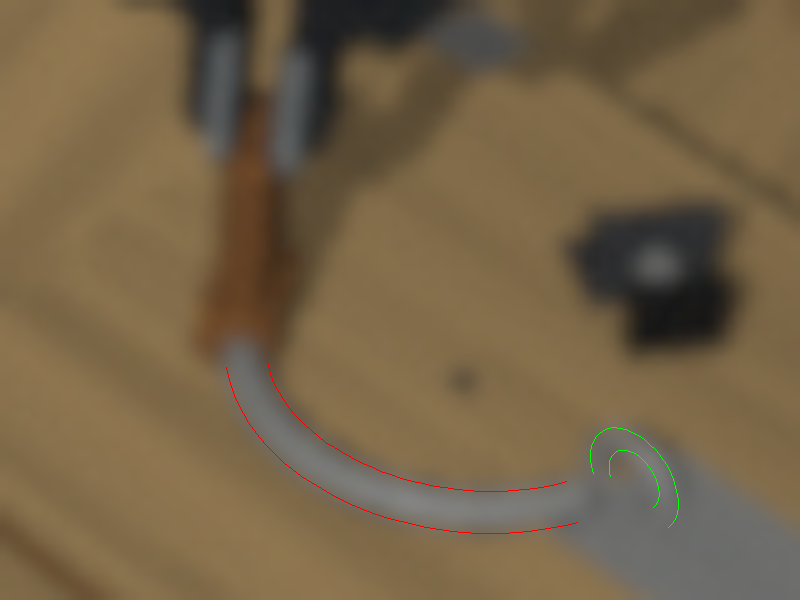

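The projected bar (red) and ring (green) match the picture. Bar end is at crop (590,500) and the ring hole at (640,480). I'll lower gently onto the lid.

```bash
for i in 1; do python3 -m crank '[{"grip":1,"offset":[-0.3,-0.3,1],"angular":[0,0,0]},{"grip":1,"offset":[-0.3,-0.3,1.6],"angular":[0,0,0]},{"grip":1,"offset":[-0.3,-0.3,1.6],"angular":[0,0,0]}]'; done
python3 -m crank '[{"grip":1,"offset":[0,0,0.5],"angular":[0,0,0]},{"grip":1,"offset":[0,0,0.5],"angular":[0,0,0]}]'
python3 -m crank '[{"grip":1,"offset":[0,0,0.5],"angular":[0,0,0]},{"grip":1,"offset":[0,0,0.5],"angular":[0,0,0]}]'
python3 -c "
from h import *
show()"
```

```text
t: 7.15
tcp_pos: [0.5163, 0.1761, 0.0796]
tool_rot: [0.625, 0.781, -0.0, -0.0]
force: [0.9, -0.7, -1.7]
finger_gap: 0.097
t: 7.35
tcp_pos: [0.5163, 0.1761, 0.0791]
tool_rot: [0.625, 0.781, -0.0, 0.0]
force: [-0.1, 0.8, -1.5]
finger_gap: 0.1
t: 7.55
tcp_pos: [0.5163, 0.1761, 0.0786]
tool_rot: [0.625, 0.781, 0.0, 0.0]
force: [-0.6, -1.0, -2.3]
finger_gap: 0.098
t 7.55 tcp [516.3 176.1  78.6] yawy 12.65 tilt [0. 0.] F [-0.6 -1.  -2.3] T [0.04 0.04 0.01] gap 0.098
```

```bash
for i in 1; do python3 -m crank '[{"grip":1,"offset":[0,0,0.5],"angular":[0,0,0]},{"grip":1,"offset":[0,0,0.5],"angular":[0,0,0]}]'
python3 -m crank '[{"grip":1,"offset":[0,0,0.5],"angular":[0,0,0]},{"grip":1,"offset":[0,0,0.5],"angular":[0,0,0]}]'; done
python3 -c "
from h import *
show()"
```

```text
t: 7.75
tcp_pos: [0.5163, 0.1763, 0.0783]
tool_rot: [0.625, 0.781, 0.0, -0.0]
force: [-1.3, 0.9, 0.1]
finger_gap: 0.107
t: 7.95
tcp_pos: [0.5164, 0.1765, 0.0782]
tool_rot: [0.625, 0.781, 0.0, 0.0]
force: [-1.6, 1.4, 5.1]
finger_gap: 0.098
t 7.95 tcp [516.4 176.5  78.2] yawy 12.64 tilt [0.0005 0.0006] F [-1.6  1.4  5.1] T [ 0.3   0.3  -0.03] gap 0.098
```

Touchdown is at TCP z ≈ 78.3 mm, as expected. I'll back off 0.6 mm and swing slowly about the pivot.

```bash
python3 -m crank '[{"grip":1,"offset":[0,0,-0.7],"angular":[0,0,0]},{"grip":1,"offset":[-2.88,0.08,-0.7],"angular":[0,0,-3]},{"grip":1,"offset":[-5.75,0.3,-0.7],"angular":[0,0,-6]},{"grip":1,"offset":[-8.6,0.68,-0.7],"angular":[0,0,-9]},{"grip":1,"offset":[-11.44,1.2,-0.7],"angular":[0,0,-12]},{"grip":1,"offset":[-14.24,1.87,-0.7],"angular":[0,0,-15]},{"grip":1,"offset":[-14.24,1.87,-0.7],"angular":[0,0,-15]}]'
python3 - <<'E'
from h import *
show(); m=Ro.from_quat(manip.sense()["tool_rot"]).as_matrix(); print("origin",manip.sense()["tcp_pos"][:2]+.055*m[:2,1])
s=vision.snapshot("scene"); im=s["pixels"][:,:,::-1]
x,y,w,h=370,170,80,60
cv2.imwrite("pics/d.png",cv2.resize(im[y:y+h,x:x+w],(800,600),interpolation=cv2.INTER_CUBIC))
E
```

```text
t: 8.65
tcp_pos: [0.5204, 0.1622, 0.0782]
tool_rot: [0.518, 0.855, -0.001, -0.001]
force: [-3.1, -0.9, 2.1]
finger_gap: 0.102
t 8.65 tcp [520.4 162.2  78.2] yawy 27.63 tilt [-0.0018 -0.0005] F [-3.1 -0.9  2.1] T [-0.05  0.39 -0.03] gap 0.102
origin [0.56916513 0.18769376]
```

View pics/d.png

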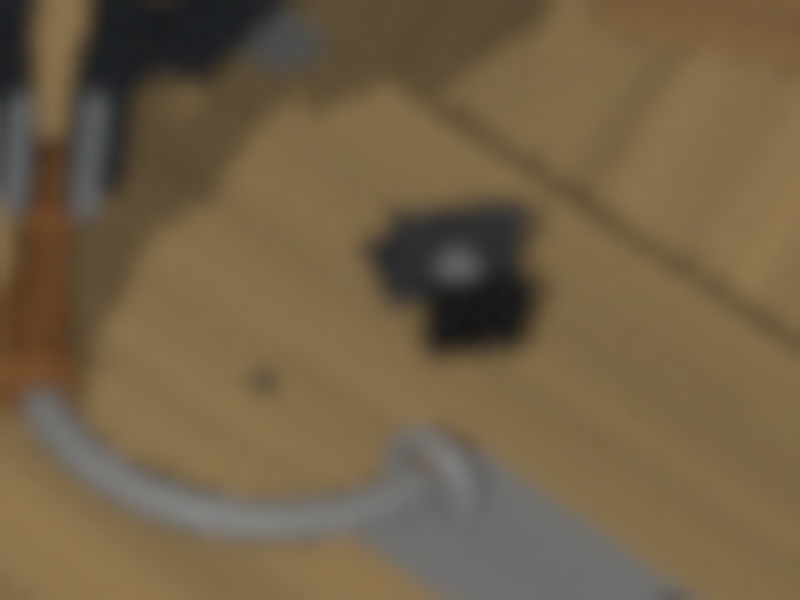

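The bar end is entering the ring, around crop (430,475). Forces are small, but I'll let it settle, lift slightly and read again.

```bash
python3 -m crank '[{"grip":1,"offset":[0,0,-0.4],"angular":[0,0,0]},{"grip":1,"offset":[0,0,-0.4],"angular":[0,0,0]}]'
python3 - <<'E'
from h import *
show(); m=Ro.from_quat(manip.sense()["tool_rot"]).as_matrix(); print("origin",manip.sense()["tcp_pos"][:2]+.055*m[:2,1])
E
```

```text
t: 8.9
tcp_pos: [0.5218, 0.1626, 0.0785]
tool_rot: [0.518, 0.855, 0.0, 0.0]
force: [-0.6, -0.3, -1.2]
finger_gap: 0.101
t 8.9 tcp [521.8 162.6  78.5] yawy 27.62 tilt [ 0.0011 -0.0001] F [-0.6 -0.3 -1.2] T [-0.    0.14 -0.02] gap 0.101
origin [0.57056607 0.18807567]
```

Free inside the ring, with the origin on the pivot and forces near zero. Continuing the swing.

```bash
python3 -m crank '[{"grip":1,"offset":[-2.88,0.08,0],"angular":[0,0,-3]},{"grip":1,"offset":[-5.75,0.3,0],"angular":[0,0,-6]},{"grip":1,"offset":[-8.6,0.68,0],"angular":[0,0,-9]},{"grip":1,"offset":[-11.44,1.2,0],"angular":[0,0,-12]},{"grip":1,"offset":[-14.24,1.87,0],"angular":[0,0,-15]},{"grip":1,"offset":[-17,2.69,0],"angular":[0,0,-18]},{"grip":1,"offset":[-19.71,3.65,0],"angular":[0,0,-21]},{"grip":1,"offset":[-22.37,4.76,0],"angular":[0,0,-24]},{"grip":1,"offset":[-22.37,4.76,0],"angular":[0,0,-24]},{"grip":1,"offset":[-22.37,4.76,0],"angular":[0,0,-24]}]'
python3 - <<'E'
from h import *
show(); m=Ro.from_quat(manip.sense()["tool_rot"]).as_matrix(); print("origin",manip.sense()["tcp_pos"][:2]+.055*m[:2,1])
s=vision.snapshot("scene"); im=s["pixels"][:,:,::-1]
x,y,w,h=370,170,80,60
cv2.imwrite("pics/e.png",cv2.resize(im[y:y+h,x:x+w],(800,600),interpolation=cv2.INTER_CUBIC))
E
```

```text
t: 9.9
tcp_pos: [0.5361, 0.145, 0.0785]
tool_rot: [0.329, 0.944, 0.0, 0.0]
force: [0.1, -0.0, -1.8]
finger_gap: 0.101
t 9.9 tcp [536.1 145.   78.5] yawy 51.58 tilt [0.0004 0.    ] F [ 0.1 -0.  -1.8] T [ 0.05  0.04 -0.02] gap 0.101
origin [0.57031374 0.18813072]
```

View pics/e.png

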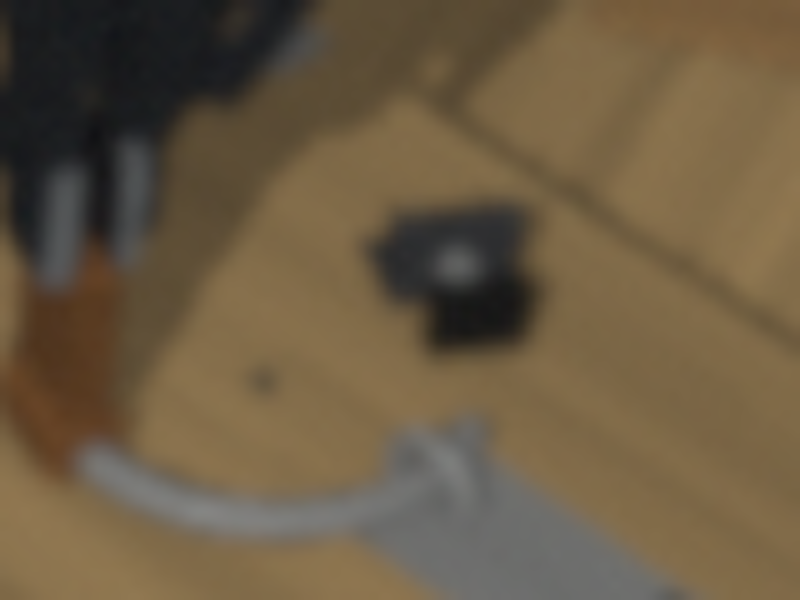

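The tip is through the ring, at crop (475,425), with no load. Moving on, then I'll feel for the pad in small steps.

```bash
python3 -m crank '[{"grip":1,"offset":[-2.88,0.08,0],"angular":[0,0,-3]},{"grip":1,"offset":[-5.75,0.3,0],"angular":[0,0,-6]},{"grip":1,"offset":[-8.6,0.68,0],"angular":[0,0,-9]},{"grip":1,"offset":[-11.44,1.2,0],"angular":[0,0,-12]},{"grip":1,"offset":[-14.24,1.87,0],"angular":[0,0,-15]},{"grip":1,"offset":[-14.24,1.87,0],"angular":[0,0,-15]}]'
python3 -m crank '[{"grip":1,"offset":[-1.44,0.02,0],"angular":[0,0,-1.5]},{"grip":1,"offset":[-2.88,0.08,0],"angular":[0,0,-3]},{"grip":1,"offset":[-2.88,0.08,0],"angular":[0,0,-3]},{"grip":1,"offset":[-2.88,0.08,0],"angular":[0,0,-3]}]'
cat >> h.py <<'E'
def rep():
    show(); st=manip.sense(); m=Ro.from_quat(st["tool_rot"]).as_matrix(); o=st["tcp_pos"][:2]+.055*m[:2,1]
    y=np.arctan2(m[1,1],m[0,1]); t=np.array([np.sin(y),-np.cos(y)]) # tangent of travel (=-tool x)
    r=st["tcp_pos"][:2]-np.array([.5704,.1882]); f=st["force"]
    print("phi",round(np.rad2deg(y)-30.6,2),"origin",np.round(o*1000,1),"Ftan",round(float(f[:2]@t),2),"Frad(+out)",round(float(-f[:2]@m[:2,1]),2),"moment about pivot Nm",round(float(r[0]*f[1]-r[1]*f[0]+st["ft_torque"][2]),3))
E
python3 - <<'E'
from h import *
rep()
s=vision.snapshot("scene"); im=s["pixels"][:,:,::-1]
x,y,w,h=370,170,80,60
cv2.imwrite("pics/f.png",cv2.resize(im[y:y+h,x:x+w],(800,600),interpolation=cv2.INTER_CUBIC))
E
```

```text
t: 10.55
tcp_pos: [0.5486, 0.1376, 0.0786]
tool_rot: [0.203, 0.979, 0.0, 0.0]
force: [0.8, 0.4, -1.3]
finger_gap: 0.098
t: 10.95
tcp_pos: [0.5508, 0.1366, 0.0787]
tool_rot: [0.177, 0.984, -0.0, -0.0]
force: [-0.8, -0.4, -1.2]
finger_gap: 0.105
t 10.95 tcp [550.8 136.6  78.7] yawy 69.63 tilt [-0.0001  0.    ] F [-0.8 -0.4 -1.2] T [0.01 0.06 0.03] gap 0.105
phi 39.03 origin [569.9 188.2] Ftan -0.63 Frad(+out) 0.69 moment about pivot Nm -0.009
```

View pics/f.png

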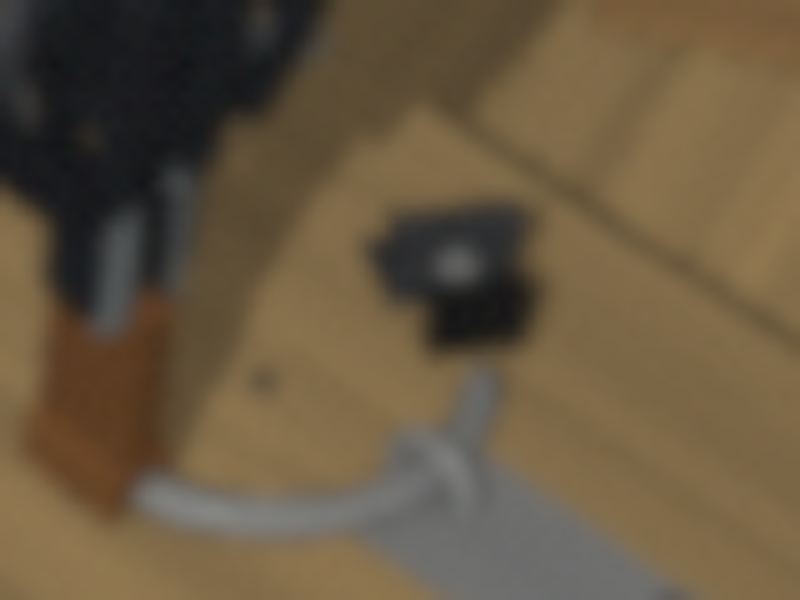

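The tip, at crop (485,372), is just short of the pad face at about (480,345). Small steps now, watching the moment about the pivot. Moment divided by 0.055 m gives the tip force, and the ring's radial load drops out.

```bash
python3 -m crank '[{"grip":1,"offset":[-1.44,0.02,0],"angular":[0,0,-1.5]},{"grip":1,"offset":[-2.88,0.08,0],"angular":[0,0,-3]},{"grip":1,"offset":[-2.88,0.08,0],"angular":[0,0,-3]},{"grip":1,"offset":[-2.88,0.08,0],"angular":[0,0,-3]}]'; python3 -c "
from h import *
rep()"
python3 -m crank '[{"grip":1,"offset":[-0.96,0.01,0],"angular":[0,0,-1]},{"grip":1,"offset":[-1.92,0.03,0],"angular":[0,0,-2]},{"grip":1,"offset":[-1.92,0.03,0],"angular":[0,0,-2]},{"grip":1,"offset":[-1.92,0.03,0],"angular":[0,0,-2]}]'; python3 -c "
from h import *
rep()"
python3 -m crank '[{"grip":1,"offset":[-0.96,0.01,0],"angular":[0,0,-1]},{"grip":1,"offset":[-0.96,0.01,0],"angular":[0,0,-1]},{"grip":1,"offset":[-0.96,0.01,0],"angular":[0,0,-1]}]'; python3 -c "
from h import *
rep()"
```

```text
t: 11.4
tcp_pos: [0.5536, 0.1356, 0.0787]
tool_rot: [0.151, 0.989, -0.0, -0.0]
force: [-0.4, 0.4, -2.3]
finger_gap: 0.101
t 11.4 tcp [553.6 135.6  78.7] yawy 72.64 tilt [-0.0001  0.    ] F [-0.4  0.4 -2.3] T [-0.    0.06  0.02] gap 0.101
phi 42.04 origin [570.  188.1] Ftan -0.54 Frad(+out) -0.24 moment about pivot Nm -0.006
t: 11.8
tcp_pos: [0.5554, 0.1351, 0.0787]
tool_rot: [0.134, 0.991, 0.0, -0.0]
force: [-0.7, -0.6, -1.3]
finger_gap: 0.102
t 11.8 tcp [555.4 135.1  78.7] yawy 74.65 tilt [-0.  0.] F [-0.7 -0.6 -1.3] T [-0.02  0.03  0.05] gap 0.102
phi 44.05 origin [570.  188.2] Ftan -0.56 Frad(+out) 0.79 moment about pivot Nm 0.023
t: 12.1
tcp_pos: [0.5564, 0.1349, 0.0787]
tool_rot: [0.125, 0.992, 0.0, -0.0]
force: [-0.5, 0.3, -1.3]
finger_gap: 0.101
t 12.1 tcp [556.4 134.9  78.7] yawy 75.65 tilt [-0.  0.] F [-0.5  0.3 -1.3] T [-0.06  0.12 -0.01] gap 0.101
phi 45.05 origin [570.  188.1] Ftan -0.55 Frad(+out) -0.21 moment about pivot Nm -0.041
```

```bash
for k in 1; do
python3 -m crank '[{"grip":1,"offset":[-0.96,0.01,0],"angular":[0,0,-1]},{"grip":1,"offset":[-0.96,0.01,0],"angular":[0,0,-1]},{"grip":1,"offset":[-0.96,0.01,0],"angular":[0,0,-1]}]'>/dev/null; python3 -c "
from h import *
rep()"
python3 -m crank '[{"grip":1,"offset":[-0.96,0.01,0],"angular":[0,0,-1]},{"grip":1,"offset":[-0.96,0.01,0],"angular":[0,0,-1]},{"grip":1,"offset":[-0.96,0.01,0],"angular":[0,0,-1]}]'>/dev/null; python3 -c "
from h import *
rep()"
python3 -m crank '[{"grip":1,"offset":[-0.96,0.01,0],"angular":[0,0,-1]},{"grip":1,"offset":[-0.96,0.01,0],"angular":[0,0,-1]},{"grip":1,"offset":[-0.96,0.01,0],"angular":[0,0,-1]}]'>/dev/null; python3 -c "
from h import *
rep()"; done
```

```text
t 12.4 tcp [557.3 134.6  78.7] yawy 76.65 tilt [-0.0001  0.    ] F [-0.7 -0.9 -1.4] T [-0.01  0.08 -0.02] gap 0.1
phi 46.05 origin [570.  188.2] Ftan -0.43 Frad(+out) 1.05 moment about pivot Nm -0.042
t 12.7 tcp [558.3 134.4  78.7] yawy 77.65 tilt [-0.  0.] F [ 0.2  0.  -1.4] T [ 0.04  0.01 -0.07] gap 0.101
phi 47.05 origin [570.  188.2] Ftan 0.17 Frad(+out) -0.07 moment about pivot Nm -0.061
t 13.0 tcp [559.2 134.2  78.7] yawy 78.65 tilt [-0.  0.] F [ 0.2  0.4 -1.9] T [-0.05  0.03  0.05] gap 0.102
phi 48.05 origin [570.  188.2] Ftan 0.13 Frad(+out) -0.46 moment about pivot Nm 0.059
```

```bash
python3 - <<'E'
from h import *
s=vision.snapshot("scene"); im=s["pixels"][:,:,::-1]
x,y,w,h=390,180,60,45
cv2.imwrite("pics/g.png",cv2.resize(im[y:y+h,x:x+w],(800,600),interpolation=cv2.INTER_CUBIC))
E
```

```text
(no output)
```

View pics/g.png

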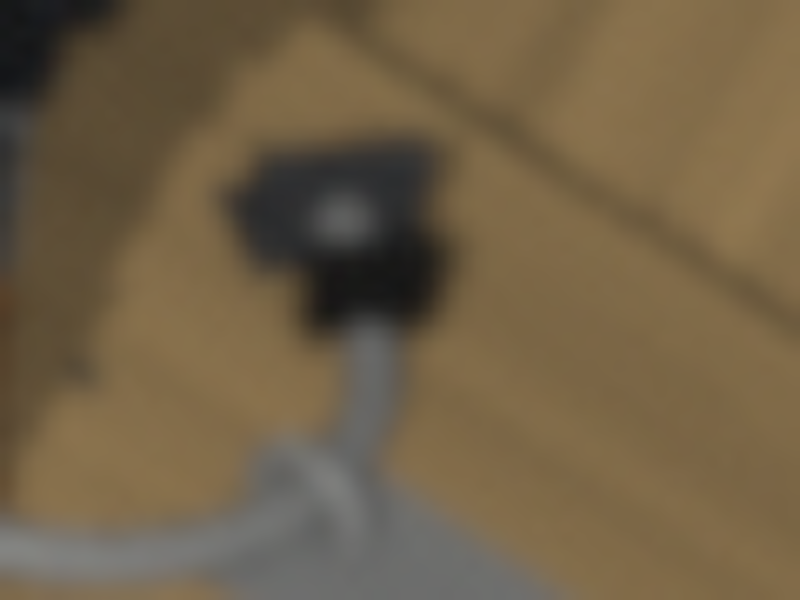

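The tip, at crop (375,325), is almost at the pad. Continuing.

```bash

python3 -m crank '[{"grip":1,"offset":[-0.96,0.01,0],"angular":[0,0,-1]},{"grip":1,"offset":[-0.96,0.01,0],"angular":[0,0,-1]},{"grip":1,"offset":[-0.96,0.01,0],"angular":[0,0,-1]}]'>/dev/null; python3 -c "
from h import *
rep()"
python3 -m crank '[{"grip":1,"offset":[-0.96,0.01,0],"angular":[0,0,-1]},{"grip":1,"offset":[-0.96,0.01,0],"angular":[0,0,-1]},{"grip":1,"offset":[-0.96,0.01,0],"angular":[0,0,-1]}]'>/dev/null; python3 -c "
from h import *
rep()"
```

```text
t 13.35 tcp [560.1 134.   78.7] yawy 79.65 tilt [-0.  0.] F [-0.2  0.2 -1.1] T [-0.07  0.07 -0.03] gap 0.104
phi 49.05 origin [570.  188.2] Ftan -0.28 Frad(+out) -0.13 moment about pivot Nm -0.048
t 13.65 tcp [561.1 133.9  78.7] yawy 80.65 tilt [-0.  0.] F [-0.9  0.1 -1.4] T [-0.05 -0.01 -0.02] gap 0.103
phi 50.05 origin [570.  188.2] Ftan -0.92 Frad(+out) 0.08 moment about pivot Nm -0.071
```

```bash

python3 -m crank '[{"grip":1,"offset":[-0.96,0.01,0],"angular":[0,0,-1]},{"grip":1,"offset":[-0.96,0.01,0],"angular":[0,0,-1]},{"grip":1,"offset":[-0.96,0.01,0],"angular":[0,0,-1]}]'>/dev/null; python3 -c "
from h import *
rep()"
```

```text
t 13.95 tcp [562.  133.7  78.7] yawy 81.65 tilt [-0.0001  0.    ] F [ 0.4 -0.6 -2.1] T [-0.03  0.05  0.01] gap 0.101
phi 51.05 origin [570.  188.2] Ftan 0.52 Frad(+out) 0.58 moment about pivot Nm 0.035
```

```bash

python3 -m crank '[{"grip":1,"offset":[-0.96,0.01,0],"angular":[0,0,-1]},{"grip":1,"offset":[-0.96,0.01,0],"angular":[0,0,-1]},{"grip":1,"offset":[-0.96,0.01,0],"angular":[0,0,-1]}]'>/dev/null; python3 -c "
from h import *
rep()"
python3 -m crank '[{"grip":1,"offset":[-0.96,0.01,0],"angular":[0,0,-1]},{"grip":1,"offset":[-0.96,0.01,0],"angular":[0,0,-1]},{"grip":1,"offset":[-0.96,0.01,0],"angular":[0,0,-1]}]'>/dev/null; python3 -c "
from h import *
rep()"
```

```text
t 14.25 tcp [563.  133.6  78.7] yawy 82.65 tilt [-0.      0.0001] F [ 1.1  0.2 -1.2] T [-0.06  0.03  0.01] gap 0.097
phi 52.05 origin [570.  188.2] Ftan 1.07 Frad(+out) -0.32 moment about pivot Nm 0.072
t 14.55 tcp [564.1 133.3  78.8] yawy 83.64 tilt [ 0.0004 -0.0001] F [ 0.  -0.5 -1.9] T [-0.2  -0.03 -0.07] gap 0.105
phi 53.04 origin [570.2 188. ] Ftan 0.09 Frad(+out) 0.47 moment about pivot Nm -0.06
```

```bash

python3 -m crank '[{"grip":1,"offset":[-0.96,0.01,0],"angular":[0,0,-1]},{"grip":1,"offset":[-0.96,0.01,0],"angular":[0,0,-1]},{"grip":1,"offset":[-0.96,0.01,0],"angular":[0,0,-1]}]'>/dev/null; python3 - <<'E'
from h import *
rep()
s=vision.snapshot("scene"); im=s["pixels"][:,:,::-1]
x,y,w,h=390,180,60,45
cv2.imwrite("pics/i.png",cv2.resize(im[y:y+h,x:x+w],(800,600),interpolation=cv2.INTER_CUBIC))
rep()
E
```

```text
t 14.85 tcp [565.2 133.2  78.8] yawy 84.64 tilt [ 0.0005 -0.0003] F [ 1.3 -2.2 -0.7] T [-0.47 -0.11 -0.16] gap 0.1
phi 54.04 origin [570.3 187.9] Ftan 1.55 Frad(+out) 2.08 moment about pivot Nm -0.074
t 14.9 tcp [565.1 133.2  78.8] yawy 84.64 tilt [ 0.0005 -0.0003] F [ 0.2 -2.8 -1.4] T [-0.51 -0.13 -0.14] gap 0.103
phi 54.04 origin [570.3 187.9] Ftan 0.48 Frad(+out) 2.77 moment about pivot Nm -0.116
```

View pics/i.png

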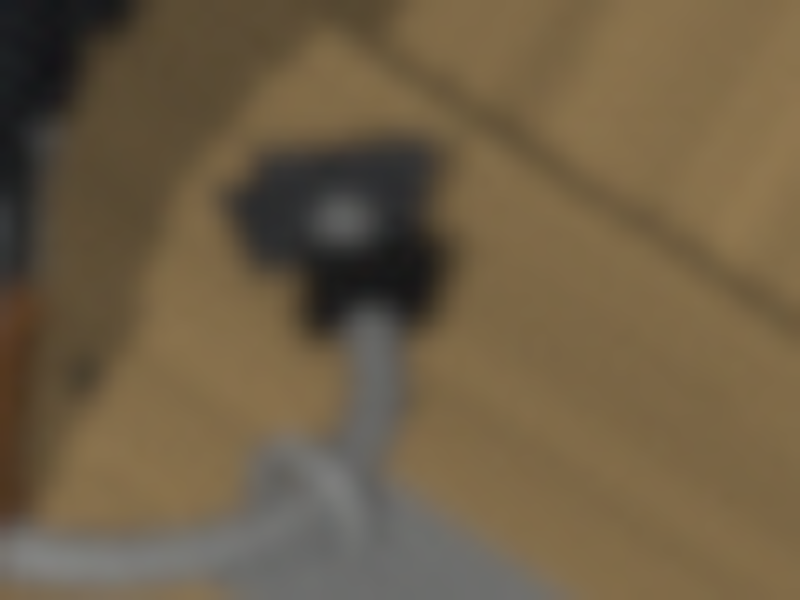

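Contact is starting at φ ≈ 53–54° (force about 3 N, back along the tip tangent). Continuing towards 10 N.

```bash

python3 -m crank '[{"grip":1,"offset":[-0.96,0.01,0],"angular":[0,0,-1]},{"grip":1,"offset":[-0.96,0.01,0],"angular":[0,0,-1]}]'>/dev/null; python3 - <<'E'
from h import *
rep()
E
python3 -m crank '[{"grip":1,"offset":[-0.96,0.01,0],"angular":[0,0,-1]},{"grip":1,"offset":[-0.96,0.01,0],"angular":[0,0,-1]}]'>/dev/null; python3 - <<'E'
from h import *
rep()
E
```

```text
t 15.1 tcp [566.4 132.9  78.9] yawy 85.67 tilt [ 0.0009 -0.0005] F [ 0.5 -2.9 -0.7] T [-0.7  -0.17 -0.22] gap 0.098
phi 55.07 origin [570.5 187.8] Ftan 0.71 Frad(+out) 2.89 moment about pivot Nm -0.186
t 15.3 tcp [567.4 132.8  78.9] yawy 86.67 tilt [ 0.001  -0.0005] F [ 1.  -4.3 -0.3] T [-0.94 -0.21 -0.24] gap 0.105
phi 56.07 origin [570.6 187.7] Ftan 1.29 Frad(+out) 4.22 moment about pivot Nm -0.167
```

```bash

python3 -m crank '[{"grip":1,"offset":[-0.96,0.01,0],"angular":[0,0,-1]},{"grip":1,"offset":[-0.96,0.01,0],"angular":[0,0,-1]}]'>/dev/null; python3 - <<'E'
from h import *
rep()
E
python3 -m crank '[{"grip":1,"offset":[-0.96,0.01,0],"angular":[0,0,-1]},{"grip":1,"offset":[-0.96,0.01,0],"angular":[0,0,-1]}]'>/dev/null; python3 - <<'E'
from h import *
rep()
s=vision.snapshot("scene"); im=s["pixels"][:,:,::-1]
x,y,w,h=390,180,60,45
cv2.imwrite("pics/j.png",cv2.resize(im[y:y+h,x:x+w],(800,600),interpolation=cv2.INTER_CUBIC))
rep()
E
```

```text
t 15.5 tcp [568.4 132.8  78.9] yawy 87.69 tilt [ 0.0011 -0.0006] F [ 0.7 -5.2 -0.4] T [-1.06 -0.33 -0.35] gap 0.101
phi 57.09 origin [570.6 187.7] Ftan 0.93 Frad(+out) 5.12 moment about pivot Nm -0.302
t 15.7 tcp [569.5 132.5  79. ] yawy 88.69 tilt [ 0.0015 -0.001 ] F [ 1.7 -5.8  0.2] T [-1.16 -0.36 -0.33] gap 0.103
phi 58.09 origin [570.8 187.4] Ftan 1.84 Frad(+out) 5.73 moment about pivot Nm -0.228
t 15.75 tcp [569.5 132.5  79. ] yawy 88.67 tilt [ 0.0015 -0.001 ] F [ 0.9 -5.4 -0.3] T [-1.12 -0.33 -0.35] gap 0.102
phi 58.07 origin [570.8 187.4] Ftan 1.01 Frad(+out) 5.34 moment about pivot Nm -0.296
```

View pics/j.png

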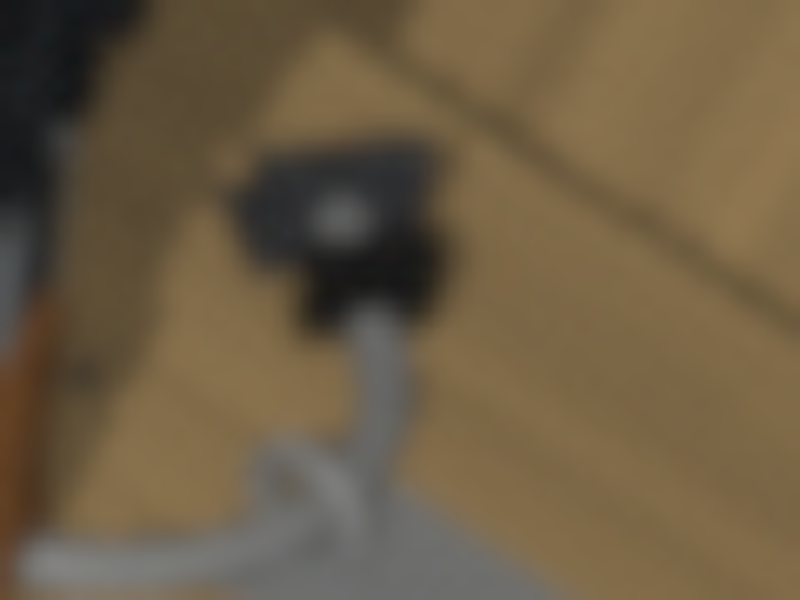

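Tip force so far is about 5.4 N (moment −0.30 N m), and the pin has taken up the ring's side play. Continuing in small steps.

```bash

python3 -m crank '[{"grip":1,"offset":[-0.96,0.01,0],"angular":[0,0,-1]},{"grip":1,"offset":[-0.96,0.01,0],"angular":[0,0,-1]}]'>/dev/null; python3 - <<'E'
from h import *
rep()
E
python3 -m crank '[{"grip":1,"offset":[-0.96,0.01,0],"angular":[0,0,-1]},{"grip":1,"offset":[-0.96,0.01,0],"angular":[0,0,-1]}]'>/dev/null; python3 - <<'E'
from h import *
rep()
vision.snapshot("scene")
rep()
E
```

```text
t 15.95 tcp [570.8 132.3  79.1] yawy 89.68 tilt [ 0.002  -0.0013] F [ 0.8 -6.4  0.6] T [-1.27 -0.39 -0.43] gap 0.104
phi 59.08 origin [571.1 187.3] Ftan 0.87 Frad(+out) 6.38 moment about pivot Nm -0.387
t 16.15 tcp [571.9 132.   79.2] yawy 90.68 tilt [ 0.0024 -0.0017] F [ 1.3 -7.6  0.6] T [-1.44 -0.35 -0.44] gap 0.1
phi 60.08 origin [571.3 187. ] Ftan 1.23 Frad(+out) 7.59 moment about pivot Nm -0.377
t 16.2 tcp [571.9 132.   79.2] yawy 90.67 tilt [ 0.0024 -0.0017] F [ 0.9 -6.6  0.4] T [-1.41 -0.4  -0.43] gap 0.102
phi 60.07 origin [571.3 187. ] Ftan 0.81 Frad(+out) 6.65 moment about pivot Nm -0.392
```

```bash

python3 -m crank '[{"grip":1,"offset":[-0.96,0.01,0],"angular":[0,0,-1]},{"grip":1,"offset":[-0.96,0.01,0],"angular":[0,0,-1]}]'>/dev/null; python3 - <<'E'
from h import *
rep()
E
python3 -m crank '[{"grip":1,"offset":[-0.96,0.01,0],"angular":[0,0,-1]},{"grip":1,"offset":[-0.96,0.01,0],"angular":[0,0,-1]}]'>/dev/null; python3 - <<'E'
from h import *
rep()
s=vision.snapshot("scene"); im=s["pixels"][:,:,::-1]
x,y,w,h=375,170,80,60
cv2.imwrite("pics/k.png",cv2.resize(im[y:y+h,x:x+w],(800,600),interpolation=cv2.INTER_CUBIC))
rep()
E
```

```text
t 16.4 tcp [573.1 131.8  79.3] yawy 91.69 tilt [ 0.0028 -0.002 ] F [ 1.5 -6.9  0.4] T [-1.57 -0.44 -0.51] gap 0.102
phi 61.09 origin [571.5 186.7] Ftan 1.28 Frad(+out) 6.91 moment about pivot Nm -0.441
t 16.6 tcp [573.8 131.7  79.4] yawy 92.66 tilt [ 0.0023 -0.0022] F [ 1.4 -8.2  1.8] T [-1.59 -0.39 -0.55] gap 0.102
phi 62.06 origin [571.3 186.6] Ftan 1.04 Frad(+out) 8.28 moment about pivot Nm -0.499
t 16.65 tcp [573.8 131.7  79.4] yawy 92.65 tilt [ 0.0024 -0.0021] F [ 1.5 -7.3  1. ] T [-1.63 -0.38 -0.49] gap 0.102
phi 62.05 origin [571.3 186.6] Ftan 1.11 Frad(+out) 7.39 moment about pivot Nm -0.437
```

View pics/k.png

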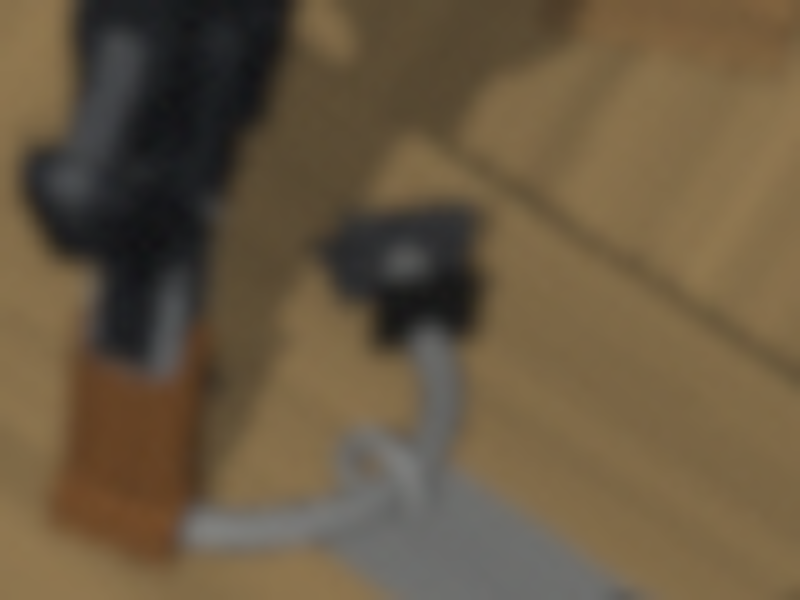

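```bash
python3 - <<'E'
from h import *
a=cv2.imread("pics/scene0.png"); s=vision.snapshot("scene"); b=s["pixels"][:,:,::-1].copy(); cv2.imwrite("pics/scene_k.png",b)
ga=a.mean(2);gb=b.mean(2)
np.set_printoptions(linewidth=200)
print(np.round(ga[188:208,408:426]).astype(int)); print(np.round(gb[188:208,408:426]).astype(int))
# expected image shift of pad for 4 mm push
pv=np.array([.5704,.1882])
for d in(60,64):
    w=np.deg2rad(d-19.4); print(proj(s,[[*(pv+.055*np.array([np.cos(w),np.sin(w)])),.065]]))
rep()
E
```

```text
[[101 101 102 102 102 102 102 102 100  99 100 101 101 100  98  93  90  85]
 [100  98  99  98  99  97  97  96  93  90  89  89  90  92  93  94  93  88]
 [ 95  90  88  87  86  85  83  79  77  74  71  71  72  75  82  87  93  96]
 [ 88  77  72  70  68  65  62  59  60  57  57  55  56  60  69  79  91  99]
 [ 81  65  56  55  54  52  49  49  51  50  50  49  50  55  66  77  90 100]
 [ 69  54  49  48  48  48  50  53  52  49  49  48  48  54  65  80  92  99]
 [ 55  47  47  46  48  53  61  66  64  55  49  46  48  54  69  85  96 101]
 [ 49  43  44  46  50  61  76  86  81  69  54  47  48  57  71  87  97 101]
 [ 49  46  45  45  52  66  84  94  91  75  56  44  44  53  67  84  94 100]
 [ 57  48  46  46  50  62  76  82  80  66  48  39  36  44  57  72  86  96]
 [ 66  52  48  46  44  47  54  58  54  47  35  32  29  33  44  62  79  92]
 [ 76  62  55  52  44  36  34  35  32  29  27  24  25  29  39  56  77  90]
 [ 87  77  72  66  53  36  28  26  26  25  22  23  25  29  38  59  80  94]
 [ 95  90  86  79  62  41  25  25  23  23  25  23  24  29  44  66  86  96]
 [100  98  94  83  63  40  26  23  23  23  23  25 
[... 1463 characters left out ...]
1  79  53  32  28  34  46  58  58  48  38  41  59  79  93  97]
 [103 100  95  80  57  38  33  48  66  81  82  70  58  60  74  87  96  98]
 [104 103  97  85  68  53  53  65  82  96  98  87  78  80  89  97  99  99]
 [105 104 100  93  83  77  77  81  91 101 103  97  91  92  98 102 101 100]
 [106 104 104 100  97  95  93  93  95 100 104 100  95  94 100 103 103 102]
 [106 105 106 103 103 102 101 100  97  99 103 100  94  94  99 102 104 104]]
[[418.00121901 201.96603881]]
[[417.4727926  200.95202156]]
t 16.7 tcp [573.8 131.7  79.4] yawy 92.66 tilt [ 0.0023 -0.0022] F [ 1.5 -8.4  2. ] T [-1.63 -0.41 -0.54] gap 0.105
phi 62.06 origin [571.2 186.6] Ftan 1.13 Frad(+out) 8.49 moment about pivot Nm -0.488
```

Two independent measures agree. The pad has shifted about 3 mm in the image (about 8.6 N), and the moment gives about 8.7 N. A bit more, then hold.

```bash

python3 -m crank '[{"grip":1,"offset":[-0.72,0.0,0],"angular":[0,0,-0.7]},{"grip":1,"offset":[-1.3,0.01,0],"angular":[0,0,-1.4]},{"grip":1,"offset":[-1.3,0.01,0],"angular":[0,0,-1.4]},{"grip":1,"offset":[-1.3,0.01,0],"angular":[0,0,-1.4]}]'>/dev/null; python3 - <<'E'
from h import *
rep()
a=cv2.imread("pics/scene0.png").mean(2); b=vision.snapshot("scene")["pixels"].mean(2)
def cr(v,t,o):
    for i in range(len(v)-1):
        if (v[i]-t)*(v[i+1]-t)<=0: return o+i+(v[i]-t)/(v[i]-v[i+1])
print("v",[ (round(cr(a[196:203,c],60,196)-cr(b[196:203,c],60,196),2)) for c in(414,415,416)])
print("hL",[ round(cr(a[r,410:416],60,410)-cr(b[r,410:416],60,410),2) for r in(201,202)],"hR",[ round(cr(a[r,420:426],60,420)-cr(b[r,420:426],60,420),2) for r in(200,201)])
rep()
E
```

```text
t 17.1 tcp [575.  131.6  79.4] yawy 94.03 tilt [ 0.0021 -0.0023] F [ 0.5 -8.4  2.5] T [-1.69 -0.34 -0.69] gap 0.101
phi 63.43 origin [571.1 186.4] Ftan -0.09 Frad(+out) 8.38 moment about pivot Nm -0.703
v [np.float64(0.94), np.float64(0.97), np.float64(1.01)]
hL [np.float64(0.58), np.float64(0.42)] hR [np.float64(0.75), np.float64(0.85)]
t 17.15 tcp [575.  131.6  79.4] yawy 94.03 tilt [ 0.0021 -0.0023] F [ 1.2 -8.6  3. ] T [-1.73 -0.32 -0.57] gap 0.1
phi 63.43 origin [571.1 186.4] Ftan 0.63 Frad(+out) 8.62 moment about pivot Nm -0.537
```

The pad shift is now about 3.9 mm and the moment about −0.55 to −0.6 N m, so roughly 10 N. Holding just over a second.

```bash

python3 -m crank '[{"grip":1,"offset":[0,0,0],"angular":[0,0,0]},{"grip":1,"offset":[0,0,0],"angular":[0,0,0]},{"grip":1,"offset":[0,0,0],"angular":[0,0,0]},{"grip":1,"offset":[0,0,0],"angular":[0,0,0]},{"grip":1,"offset":[0,0,0],"angular":[0,0,0]}]' >/dev/null; python3 -c "
from h import *
rep()"
python3 -m crank '[{"grip":1,"offset":[0,0,0],"angular":[0,0,0]},{"grip":1,"offset":[0,0,0],"angular":[0,0,0]},{"grip":1,"offset":[0,0,0],"angular":[0,0,0]},{"grip":1,"offset":[0,0,0],"angular":[0,0,0]},{"grip":1,"offset":[0,0,0],"angular":[0,0,0]},{"grip":1,"offset":[0,0,0],"angular":[0,0,0]},{"grip":1,"offset":[0,0,0],"angular":[0,0,0]}]' >/dev/null; python3 -c "
from h import *
rep()"
```

```text
t 17.65 tcp [575.  131.6  79.4] yawy 94.03 tilt [ 0.0021 -0.0023] F [ 0.7 -8.2  1.9] T [-1.64 -0.36 -0.59] gap 0.102
phi 63.43 origin [571.1 186.5] Ftan 0.11 Frad(+out) 8.27 moment about pivot Nm -0.592
t 18.35 tcp [575.  131.6  79.4] yawy 94.03 tilt [ 0.0022 -0.0023] F [ 1.  -8.3  1.7] T [-1.66 -0.33 -0.61] gap 0.103
phi 63.43 origin [571.1 186.5] Ftan 0.38 Frad(+out) 8.35 moment about pivot Nm -0.589
```

Held 10–11 N for 1.2 s. I'll ease off slightly, seat the pin on the lid, relax the grip and open slowly.

```bash

python3 -m crank '[{"grip":1,"offset":[0.5,0,0.2],"angular":[0,0,0.5]},{"grip":1,"offset":[1,0,0.4],"angular":[0,0,1]},{"grip":1,"offset":[1.5,0,0.5],"angular":[0,0,1.5]},{"grip":1,"offset":[1.5,0,0.5],"angular":[0,0,1.5]}]' 40 >/dev/null; python3 -c "
from h import *
rep()"
python3 -m crank '[{"grip":1,"offset":[0,0,0],"angular":[0,0,0]},{"grip":1,"offset":[0,0,0],"angular":[0,0,0]}]' 20 >/dev/null; python3 -c "
from h import *
rep()"
python3 -m crank '[{"grip":0.88,"offset":[0,0,0],"angular":[0,0,0]},{"grip":0.85,"offset":[0,0,0],"angular":[0,0,0]},{"grip":0.82,"offset":[0,0,0],"angular":[0,0,0]},{"grip":0.79,"offset":[0,0,0],"angular":[0,0,0]},{"grip":0.76,"offset":[0,0,0],"angular":[0,0,0]}]' >/dev/null; python3 - <<'E'
from h import *
rep()
s=vision.snapshot("scene"); im=s["pixels"][:,:,::-1]
x,y,w,h=365,160,80,60
cv2.imwrite("pics/l.png",cv2.resize(im[y:y+h,x:x+w],(800,600),interpolation=cv2.INTER_CUBIC))
E
```

```text
t 18.75 tcp [573.8 131.8  78.9] yawy 92.55 tilt [ 0.0029 -0.0019] F [ 1.9 -7.4  1.6] T [-1.49 -0.44 -0.46] gap 0.098
phi 61.95 origin [571.4 186.7] Ftan 1.6 Frad(+out) 7.53 moment about pivot Nm -0.374
t 18.95 tcp [573.9 131.8  78.9] yawy 92.56 tilt [ 0.0029 -0.0019] F [ 1.2 -7.8  1.5] T [-1.52 -0.4  -0.5 ] gap 0.104
phi 61.96 origin [571.4 186.8] Ftan 0.86 Frad(+out) 7.89 moment about pivot Nm -0.46
t 19.45 tcp [572.  134.   78.1] yawy 92.58 tilt [-0.0004  0.0009] F [0.9 0.1 0.9] T [-0.01 -0.01 -0.01] gap 0.234
phi 61.98 origin [569.5 189. ] Ftan 0.95 Frad(+out) -0.04 moment about pivot Nm 0.039
```

View pics/l.png

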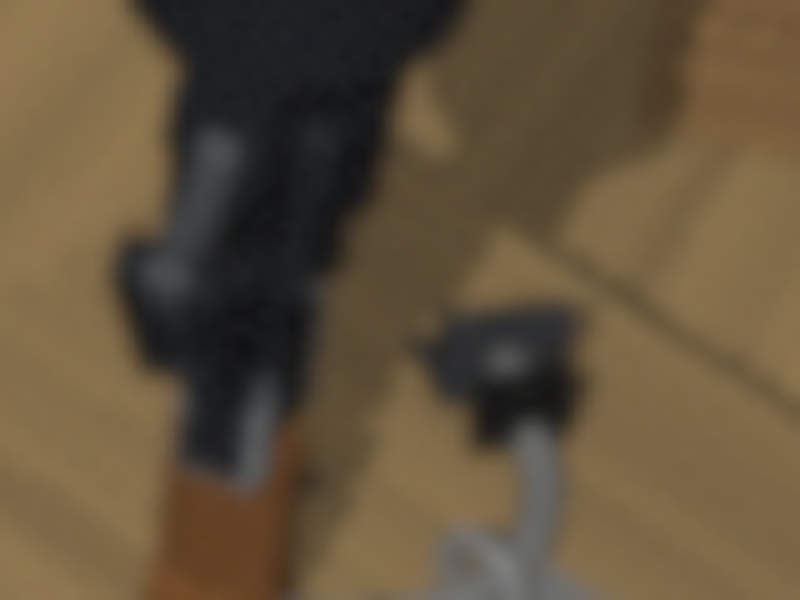

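Released with no load, and the tip is still at the pad, crop (530,425). Opening wider and rising.

```bash

python3 -m crank '[{"grip":0.7,"offset":[0,0,0],"angular":[0,0,0]},{"grip":0.6,"offset":[0,0,0],"angular":[0,0,0]},{"grip":0.5,"offset":[0,0,0],"angular":[0,0,0]},{"grip":0.5,"offset":[0,0,0],"angular":[0,0,0]},{"grip":0.5,"offset":[0,0,-5],"angular":[0,0,0]},{"grip":0.5,"offset":[0,0,-15],"angular":[0,0,0]},{"grip":0.5,"offset":[0,0,-30],"angular":[0,0,0]}]' >/dev/null; python3 -c "
from h import *
rep()"
python3 -m crank '[{"grip":0.5,"offset":[0,0,-20],"angular":[0,0,0]},{"grip":0.5,"offset":[0,0,-50],"angular":[0,0,0]},{"grip":0.5,"offset":[0,0,-90],"angular":[0,0,0]},{"grip":0.5,"offset":[0,0,-120],"angular":[0,0,0]},{"grip":0.5,"offset":[120,-20,-120],"angular":[0,0,0]},{"grip":0.5,"offset":[120,-80,-120],"angular":[0,0,0]},{"grip":0.5,"offset":[120,-120,-120],"angular":[0,0,0]},{"grip":0.5,"offset":[120,-150,-120],"angular":[0,0,0]},{"grip":0.5,"offset":[120,-150,-120],"angular":[0,0,0]},{"grip":0.5,"offset":[120,-150,-120],"angular":[0,0,0]}]'
python3 - <<'E'
from h import *
rep()
for n,x,y,w in(("top",190,130,120),("scene",340,140,130)):
    s=vision.snapshot(n); im=s["pixels"][:,:,::-1]; h=w*3//4
    cv2.imwrite(f"pics/m_{n}full.png",im)
    cv2.imwrite(f"pics/m_{n}.png",cv2.resize(im[y:y+h,x:x+w],(800,600),interpolation=cv2.INTER_CUBIC))
E
```

```text
t 20.2 tcp [571.9 133.1 108.5] yawy 92.54 tilt [-0.0014 -0.    ] F [-0.  -0.2 -0.1] T [ 0.    0.03 -0.01] gap 0.501
phi 61.94 origin [569.4 188.1] Ftan -0.05 Frad(+out) 0.25 moment about pivot Nm -0.013
t: 21.2
tcp_pos: [0.4593, -0.0236, 0.2291]
tool_rot: [-0.02, 1.0, -0.0, 0.001]
force: [-0.2, 0.2, 1.0]
finger_gap: 0.5
t 21.2 tcp [459.3 -23.6 229.1] yawy 92.31 tilt [ 0.0017 -0.0003] F [-0.2  0.2  1. ] T [ 0.03  0.04 -0.01] gap 0.5
phi 61.71 origin [457.1  31.3] Ftan -0.17 Frad(+out) -0.17 moment about pivot Nm -0.067
```

View pics/m_scene.png

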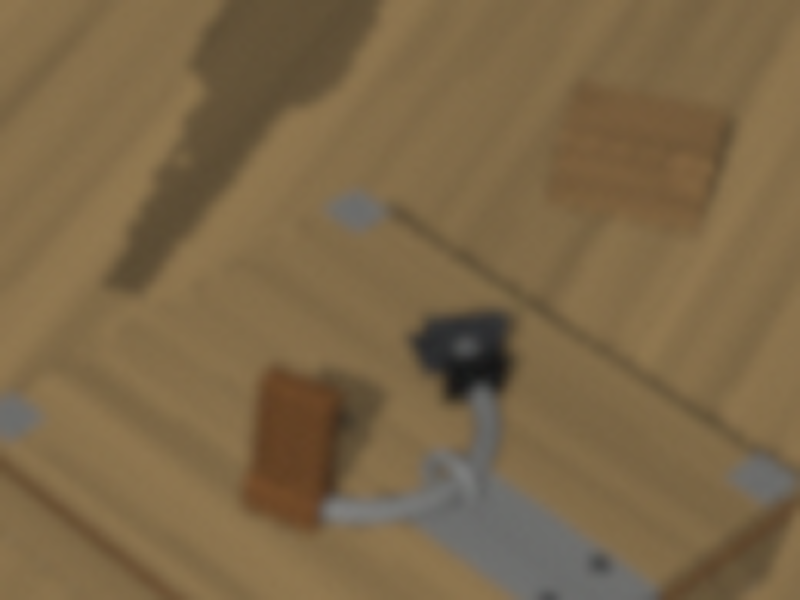

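View pics/m_top.png

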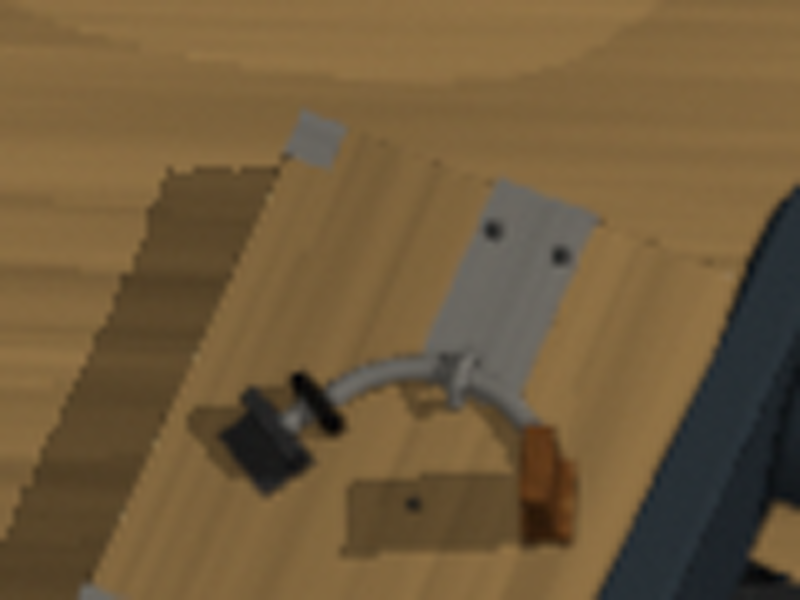

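The pin passes through the ring, with its tip on the pad: top view tip (335,395), ring (460,375), handle (545,485). I'll check that it lies flat and that its centre is on the pivot.

```bash
python3 - <<'E'
from h import *
S={n:vision.snapshot(n) for n in("top","scene")}
# edge points of bar in top & scene by mask
for n,(x,y,w,h) in {"top":(238,180,34,16),"scene":(392,199,32,28)}.items():
    s=S[n]; c=s["pixels"][y:y+h,x:x+w].astype(int); sat=c.max(2)-c.min(2)
    m=((sat<32)&(c.max(2)>75)).astype(np.uint8)
    v,u=np.where(m); P=plane(s,np.c_[u+x,v+y],.060); r=np.hypot(P[:,0]-.5704,P[:,1]-.1882)
    a=np.rad2deg(np.arctan2(P[:,1]-.1882,P[:,0]-.5704))+19.4
    for lo in range(-45,65,10):
        k=(a>lo)&(a<lo+10)&(r>.04)&(r<.07)
        if k.sum()>2: print(n,lo+5,k.sum(),round(r[k].mean()*1000,1))
# handle top corners predicted for flat pin
for f in(57,60):
  a=np.deg2rad(f-130-19.4); e=np.array([np.cos(a),np.sin(a)]);t=np.array([-e[1],e[0]])
  for n,s in S.items(): print(f,n,np.round(proj(s,[[*(np.array([.5704,.1882])+e*(.055+.006*i)+t*.016*j),.119] for i,j in((1,1),(1,-1),(-1,-1),(-1,1))]),1).tolist())
E
```

```text
top -30 8 57.2
top -20 17 61.3
top -10 23 62.0
top 0 31 58.6
top 10 14 64.5
top 20 18 59.1
top 30 10 57.6
top 40 14 57.3
top 50 13 56.8
top 60 7 56.7
scene -40 22 56.0
scene -30 18 56.6
scene -20 27 59.8
scene -10 30 58.9
scene 0 36 56.6
scene 10 34 56.6
scene 20 18 54.6
scene 30 12 55.1
scene 40 13 56.1
scene 50 15 54.5
scene 60 9 56.4
57 top [[272.4, 194.6], [271.2, 206.5], [266.5, 206.1], [267.8, 194.2]]
57 scene [[392.9, 204.9], [380.6, 199.9], [383.0, 197.0], [395.3, 201.9]]
60 top [[272.2, 193.4], [271.6, 205.3], [266.9, 205.2], [267.5, 193.2]]
60 scene [[394.3, 205.2], [381.6, 200.6], [383.8, 197.6], [396.4, 202.1]]
```

```bash
python3 - <<'E'
from h import *
a=cv2.imread("pics/scene0.png").astype(int); b=cv2.imread("pics/m_scenefull.png").astype(int)
for n,(x0,y0,x1,y1) in dict(hammer=(180,390,335,480),pin=(312,332,365,390),offcut=(428,150,462,176),red2=(262,266,300,298),red1=(183,284,212,326)).items(): print(n,np.abs(a-b)[y0:y1,x0:x1].mean().round(1))
rep(); manip.sign_off()
E
```

```text
hammer 0.9
pin 1.0
offcut 0.9
red2 1.0
red1 1.1
t 21.4 tcp [459.5 -20.7 228.4] yawy 92.64 tilt [0.0003 0.0005] F [-0.5  0.4  0. ] T [ 0.   -0.03  0.04] gap 0.501
phi 62.04 origin [456.9  34.2] Ftan -0.49 Frad(+out) -0.42 moment about pivot Nm -0.111
the job is handed in; nothing more can be done
```

The chest is locked and the job is handed in at about 21 s. I gripped the steel pin by its wooden handle, swung it through the ring about the pivot, and met the stop with the tip about 53° past the ring.

- **Pressing:** I pressed the stop for about 1.2 s at roughly 10–11 N. The moment about the pivot was −0.59 N m, and the pad had moved about 3.9 mm in the image, so the two measures agree. I then eased off a little, opened the jaws slowly and withdrew.
- **Final state:** The pictures show the pin flat on the lid through the ring, with its tip on the pad and the handle upright. The robot is clear. The hammer, straight pin, offcut and both red look-alikes show no change in the scene picture.
- **Off nominal:** While pressing, the pin took up its side play and leaned on the ring's outer side with an estimated few newtons. The wrist force stayed under 10 N, but the arm gave by about 2 mm. The pin came to rest about 1–2 mm outside the exact 55 mm circle, which is within the ring's play.
- **Less certain:** The last radius check was noisy near the ring because the steel plate is the same colour.

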